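# Take the toasted roll out of the panini press with tongs

## Robot

A 6-joint arm with a two-finger parallel gripper is mounted at the origin on the work surface. World frame = base frame: x ahead of the robot, y to its left, z up, the work surface at z = 0. Lengths are in m, angles in rad, forces in N, time in s.
With the tool pointing down it reaches from about 0.4 to 0.825 m from the base axis. Payload 7 kg.
Tool frame: the origin (TCP) lies at the very end of the fingers, on their centre line; the grasp point (between the pads) lies 19 mm behind it; z points along the fingers, y is the direction in which the jaws open and shut (so a half turn about z gives the same grasp; the last joint's range is limited). The gripper opens to 88 mm and grips with 3 to 60 N. Pads are 19 mm wide; open, the fingers measure 130 mm over their backs; the gripper's body (78 mm by 193 mm) begins 47 mm behind the grasp point.
Start: joints at [1.429, 0.359, 0.012, 0, -1.224, -0.288], TCP at [0.281, 0.614, 0.227] pointing down, gripper open.
Joint ranges: [-3.07, 3.07], [-1.43, 2.12], [-1.02, 1.25], [-3.03, 1.67], [-3.05, -0], [-3.03, 3.03]. Speed limits (rad/s): [2.39, 2.39, 3.01, 3.14, 3.14, 3.14].

## Interface

Orientations are given as [roll, pitch, yaw] about the fixed x, y, z axes, in that order (R = Rz(yaw) Ry(pitch) Rx(roll)).
In Python, from station import arm, eyes, job, outline_of gives the robot as it stands.
- The arm moves only by the tool apply_moves, never from a script. Its argument "moves" is a list of rows, each a list of 5 numbers: the opening, from -1 (shut) to 1 (fully open), then the shift along the tool's x, y, z in m, then the turn about the tool's z in rad. A call has 1 to 12 rows; each row shifts and turns the commanded pose from where the row before left it, along the tool's axes as they then stand; what a row does not reach is not made up. A row lasts 1/12 s, in which the tool goes at most 41.7 mm and 7.16 degrees, less where a joint would pass 70% of its speed; a pose out of reach is approached as far as the arm can. A call with a gripper value outside its range is refused whole. The fingers move at their own pace and stop on an object; "newtons" is the grip in N (left out, the last holds). Time passes only in rows, so rows that do not move let the fingers close. It gives the time, the measured TCP pose, the force and the opening at its end, in the units of the state.
- arm.get_state(): the state, without advancing time (a new reading comes with each control period).
- eyes.grab_frame(name): name is "side" or "top"; returns a dict with "color" (400x640x3 uint8, red, green, blue), "z_map" (400x640 float32, m along the optical axis (not along the pixel's ray), 0 where there is no reading), "camera_matrix" (3x3 intrinsics, pixels), "extrinsics" (4x4, takes a point from camera to world coordinates). Camera axes: x right, y up, looking along -z (the intrinsics and any distortion apply to the point x, -y, -z); pixel columns grow to the right and rows downward; lengths in m; the calibration is good to about 2 mm. A picture is of the moment at which its call begins.
- job.job_done(): hands the job in, once; it reports no verdict.
Trained networks look in a picture, given as the dict that the camera call returned (one of the last four; its "shot" number tells which), for a name from the list of things; names that differ only in an ending like _2 or _b are one class to them, and where a whole thing is asked for, a point or a joint stands for the part that bears it (a point fixed in the world has none). Each returns a list of dicts, best first, with "score" (0 to 1); they miss things now and then, are a little off and sometimes report something else, mostly with a low value. They report only what shows in the picture. A call takes as long as a camera call. They do not tell look-alikes from the thing itself.
- outline_of(label, picture): "region" (400x640 bool, what is visible of it) and "extent" ([left, top, right, bottom] in pixels, round what is visible of it).
The state is a dict: "t": time; "q": joint angles; "qd": joint speeds; "joint_efforts": joint torques, N m; "eef_pos": TCP position; "ee_rot": TCP orientation; "force": force on the tool from outside, world axes, zero at the start; "moment": the same for the moment, N m; "width": finger opening in m.
Only numpy, scipy, OpenCV 4.12 (cv2) and the standard library are available. Lean on these libraries where they do the work, as an engineer would, in place of code of your own. Each camera call takes 0.05 s, during which the arm holds its last target.

## Task

Swing the panini press open until its lid stands straight up, then grip the kitchen tongs, close them on the bar-shaped toasted roll (not the round bun) and lift it out without dropping it; the bread is hot, so do not touch it with the gripper. Finish while holding: keep the roll pinched in the tongs about 10 cm above the middle of the dinner plate, with the lid still upright, and leave the bun, the plate and the other things on the counter where they are.

Things in the scene. Friction and masses are not known exactly. Their poses are not given: they have to be found in the camera images.
- press: panini press, fixed to the counter: steel base 184 (x) x 290 (y) x 50 mm high, hinge cheeks 102 mm high at the rear. Origin: centre of its underside; +x from its front (handle side) to its rear hinge, z up, hinge axis along y. The flat grill plate, 150 (x) x 270 (y) mm, is at z = 55 mm, from x = -72 to 77 mm; upright, the lid stands behind x = 95 mm, leaving the space above it free
- lid (a joint): angle of the press lid in rad: 0 closed (level, just over the bread), 1.57 straight up, stop at 1.92. The hinge is stiff: the lid stays where it is left and needs 5 to 10 N at the handle, square to the lid, to move. It starts between 0 and 0.12
- lid_hinge (a point): point on the hinge axis of the lid, middle of its length, 95 mm above the counter; z axis square to the lid, x axis along the lid towards the rear (turns with the lid)
- lid_handle (a point): middle of the lid's handle: a round black bar, 18 mm diameter, 150 mm long, parallel to the hinge, held at its two ends, free in the middle. Closed, it lies 250 mm in front of and 22 mm above the hinge, 117 mm above the counter, with 66 mm free between bar and lid edge and nothing below; upright, it is 345 mm up. The point's axes turn with the lid
- roll: bar-shaped toasted ciabatta roll, 100 long (its x) x 46 wide (its y) x 36 mm high, about 80 g, firm, straight upright sides; it lies on the grill plate beside the bun, hidden by the lid till that is open, its long side about (within 0.2 rad) along the press's x. Origin: centre of its underside.
- bun: round toasted bun, 66 mm diameter, 35 mm high, on the grill plate next to the roll (left or right of it, centres about 130 mm apart); to be left there, within 25 mm. Origin: centre of its underside.
- tongs: sprung steel kitchen tongs, 270 mm long, 130 g, lying on their side edges: two arms 24 mm tall, side by side, closing horizontally. Origin: on the underside, midway between the arms in the rubber-sleeved grip zone (94 mm long), near the centre of mass; x to the tips, y to the left arm, z up. Pivot 110 mm behind the origin, ends of the tips 131 mm ahead. At rest 57 mm wide over the arms at the origin
- tong_left: left arm of the tongs (at +y). Origin: on the pivot, 110 mm behind the tongs' origin; z up. Squeezing the arms together at the tongs' origin takes 6 N rising to about 8 N and closes the tips twice as far as the arms there: 52 mm over the arms leaves 72 mm between the tips; at about 39 mm the tips meet a 46 mm wide thing. Released, they spring open.
- tong_right: right arm of the tongs (at -y), likewise; both arms always turn by the same angle
- tongs_tip (a point): middle point between the two tip pads of the tongs (pads 36 mm long, 26 mm tall, upright, 82 mm clear between them at rest), 113 mm ahead of the tongs' origin and 13 mm above their underside
- plate: white round dinner plate, 170 mm diameter, rim 18 mm high, loose on the counter in front of the press; must not be pushed more than 30 mm. Origin: centre of its underside.
- mug: white mug, 80 mm diameter, 95 mm high, origin at the centre of its underside; bystander, as are all below: none may be pushed more than 30 mm or knocked over
- jam_jar: amber jam jar, 62 mm diameter, 85 mm high, origin under its centre
- salt: white salt shaker, 40 mm diameter, 80 mm high, origin under its centre
- pepper: dark wooden pepper mill, 48 mm diameter, 122 mm high, origin under its centre
- spatula: spatula lying flat, 240 mm long, origin under its middle
- soap: green dish-soap bottle, 60 mm diameter, 170 mm high, origin under its centre
Mind the look-alikes: they are no part of the job. What is meant by the plate is not yellow, and is the larger of those in its own colour.

How it is judged:
On the way, in this order (a step that is already met when the one before it is completed fails the run):
1. the lid of the press stands upright (value of joint lid between 1.4 and 1.75 rad), for 0.3 s.
2. the roll is pinched in the tongs and lifted clear of the grill plate, the tongs held in the gripper (contact force between each of tong_left, tong_right and roll above 0.5 N and contact force between the fingers and tongs above 1 N and contact force between each of press, plate, the fingers and roll below 0.05 N and z of roll in the frame of press above 0.075 m), for 0.2 s.
At the end, for the whole second after the job is handed in: Tongs held in the gripper, both tong arms pressing on the roll and nothing else touching it; roll at rest, its underside 50 to 180 mm above the plate's, its centre within 60 mm of the plate's sideways; lid at 1.40 to 1.75 rad; bun within 25 mm of its start (all of step 1 and contact force between each of tong_left, tong_right and roll above 0.5 N and contact force between the fingers and tongs above 1 N and contact force between each of press, plate, the fingers and roll below 0.05 N and horizontal distance between roll and plate below 0.06 m and z of roll in the frame of plate between 0.05 and 0.18 m and linear speed of roll below 0.04 m/s and distance of bun from where it was at the start of the episode below 0.025 m); the arm keeps its last pose, push and grip.
It fails at once if the roll or the bun was touched by the gripper or the arm (contact force between any of the fingers, the arm and roll above 0.3 N or contact force between any of the fingers, the arm and bun above 0.3 N).
It fails at once if the plate or a bystander was pushed by more than 30 mm or the bun by more than 25 mm (distance of bun from where it was at the start of the episode above 0.025 m or distance of any of mug, jam_jar, salt, pepper, spatula, soap, plate from where it was at the start of the episode above 0.03 m).
It fails at once if a bystander was knocked over (angle between any of mug, jam_jar, salt, pepper, soap's own z axis and vertical above 0.5 rad).
It fails at once if the roll was dropped on the counter (height (world z) of roll below 0.012 m).
It also fails if it takes over 64 s, if anything falls off the work surface, if the arm or the gripper's body presses on something with over 40 N, if the wrist force passes 120 N, or if a joint passes its speed limit or range.

## Working session

There is one attempt and no reset: what is moved stays moved. The work goes in short steps, Python scripts to look and compute and a tool call to move; the robot and the scene stay as the last step left them, time stands still between calls to the robot, and variables do not carry over. Pictures are saved under pics/ and viewed, and the job is handed in when it is done.

Besides the shell and the picture viewer there is one more tool, called after ">>>" by a JSON object that holds its "method" and its "body". apply_moves: Moves the arm, as the interface text tells. Its arguments: {"type":"object","properties":{"moves":{"type":"array","items":{"type":"array","items":{"type":"number"}}},"newtons":{"type":"number"}},"required":["moves"]}

```bash
ls; mkdir -p pics; python3 - <<'E'
from station import arm, eyes, job, outline_of
import cv2, numpy as np
s=arm.get_state()
print({k:np.round(v,3).tolist() for k,v in s.items()})
for n in ("top","side"):
    f=eyes.grab_frame(n)
    cv2.imwrite(f"pics/{n}0.png",f["color"][:,:,::-1])
    np.savez(f"pics/{n}0.npz",**{k:f[k] for k in("color","z_map","camera_matrix","extrinsics")})
    print(n,f.keys(),np.round(f["camera_matrix"],1).tolist(),np.round(f["extrinsics"],3).tolist())
    for l in ["press","lid_handle","tongs","tong_left","plate","mug","jam_jar","salt","pepper","spatula","soap","bun","roll"]:
        r=outline_of(l,f)
        print(l,[(round(d["score"],2),np.round(d["extent"]).tolist()) for d in r])
E
```

```text
pics
{'t': 0.0, 'q': [1.429, 0.359, 0.011, -0.0, -1.224, -0.288], 'qd': [-0.0, 0.0, -0.001, 0.0, 0.0, -0.002], 'joint_efforts': [0.003, -58.272, 29.305, 6.997, 0.007, -0.0], 'eef_pos': [0.281, 0.613, 0.226], 'ee_rot': [3.14, -0.0, -0.43], 'force': [-0.554, -0.363, -0.13], 'moment': [0.021, 0.029, -0.055], 'width': 0.088}
top dict_keys(['color', 'z_map', 'camera_matrix', 'extrinsics', 'shot']) [[431.5, 0.0, 317.4], [0.0, 431.5, 196.8], [0.0, 0.0, 1.0]] [[-0.014, 0.984, -0.178, 0.217], [-1.0, -0.017, -0.014, -0.015], [-0.016, 0.178, 0.984, 1.519], [0.0, 0.0, 0.0, 1.0]]
press [(0.55, [209.0, 143.0, 293.0, 233.0]), (0.16, [320.0, 156.0, 370.0, 202.0])]
lid_handle [(0.6, [213.0, 143.0, 297.0, 230.0])]
tongs [(0.68, [383.0, 150.0, 460.0, 184.0]), (0.49, [358.0, 214.0, 384.0, 244.0])]
tong_left [(0.74, [384.0, 173.0, 451.0, 184.0])]
plate [(0.79, [320.0, 156.0, 369.0, 201.0]), (0.71, [398.0, 254.0, 431.0, 288.0]), (0.58, [210.0, 256.0, 254.0, 308.0]), (0.56, [357.0, 212.0, 387.0, 251.0])]
mug [(0.63, [360.0, 211.0, 385.0, 249.0])]
jam_jar [(0.64, [296.0, 219.0, 310.0, 235.0]), (0.48, [358.0
[... 744 characters left out ...]
, 457.0, 324.0]), (0.45, [338.0, 211.0, 391.0, 246.0]), (0.32, [351.0, 290.0, 421.0, 365.0])]
tong_left [(0.81, [398.0, 257.0, 453.0, 319.0])]
plate [(0.98, [196.0, 187.0, 231.0, 216.0]), (0.94, [282.0, 310.0, 329.0, 350.0]), (0.91, [337.0, 210.0, 392.0, 247.0])]
mug [(0.82, [307.0, 237.0, 344.0, 282.0])]
jam_jar [(0.97, [280.0, 199.0, 300.0, 231.0])]
salt [(0.76, [396.0, 190.0, 408.0, 213.0]), (0.57, [399.0, 249.0, 456.0, 328.0])]
pepper [(0.79, [408.0, 190.0, 424.0, 224.0]), (0.3, [258.0, 134.0, 350.0, 182.0])]
spatula [(0.67, [349.0, 291.0, 422.0, 364.0]), (0.67, [257.0, 134.0, 350.0, 182.0]), (0.18, [335.0, 211.0, 392.0, 245.0])]
soap [(0.82, [221.0, 124.0, 239.0, 170.0])]
bun []
roll []
```

View pics/top0.png

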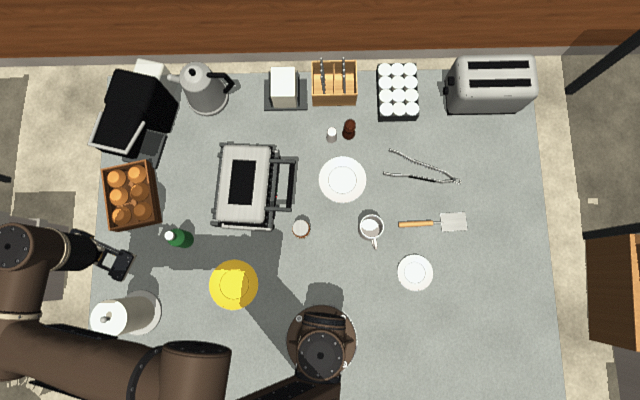

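View pics/side0.png

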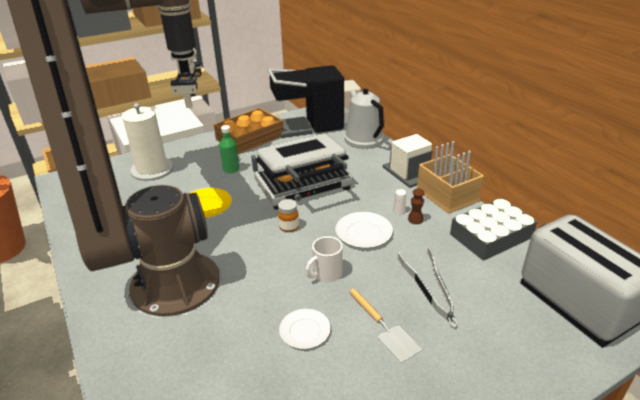

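The press is at top px (250,185) with its handle bar to the right at about (291,185). The tongs lie at (420,168), pivot on the right at (458,181) and open tips on the left.

Plate candidates in the top view:
- (343,179): white and large, so this is the plate.
- (415,272): white but small.
- (233,285): yellow.

Tongs look-alike: the spatula at (432,222). Next I'll check close crops and measure.

```bash
cat > h.py <<'E'
import numpy as np, cv2
def load(n):
    return dict(np.load(f"pics/{n}.npz"))
def cloud(f):
    K,T,z=f["camera_matrix"],f["extrinsics"],f["z_map"]
    v,u=np.mgrid[0:400,0:640]
    P=np.stack([(u-K[0,2])/K[0,0]*z,-(v-K[1,2])/K[1,1]*z,-z,np.ones_like(z)],-1)
    W=(P@T.T)[...,:3]; W[z==0]=np.nan
    return W
def snap(n,name):
    from station import eyes
    f=eyes.grab_frame(n)
    cv2.imwrite(f"pics/{name}.png",f["color"][:,:,::-1])
    np.savez(f"pics/{name}.npz",**{k:f[k] for k in("color","z_map","camera_matrix","extrinsics")})
    return f
def crop(f,l,t,r,b,s,name):
    cv2.imwrite(f"pics/{name}.png",cv2.resize(f["color"][t:b,l:r,::-1],None,fx=s,fy=s,interpolation=cv2.INTER_CUBIC))
E
python3 - <<'E'
from h import *
f=load("top0"); W=cloud(f)
crop(f,195,120,475,260,2.8,"c_top")
g=load("side0"); crop(g,240,120,470,340,2.6,"c_side")
np.set_printoptions(precision=3,suppress=True,linewidth=220)
for r in (150,165,185,205,220): print(r,[(c,*np.round(W[r,c],3)) for c in range(208,304,5)])
E
```

```text
150 [(208, np.float64(0.673), np.float64(0.404), np.float64(0.002)), (213, np.float64(0.671), np.float64(0.385), np.float64(0.006)), (218, np.float64(0.674), np.float64(0.369), np.float64(-0.004)), (223, np.float64(0.631), np.float64(0.317), np.float64(0.136)), (228, np.float64(0.63), np.float64(0.299), np.float64(0.14)), (233, np.float64(0.628), np.float64(0.282), np.float64(0.144)), (238, np.float64(0.628), np.float64(0.265), np.float64(0.144)), (243, np.float64(0.627), np.float64(0.248), np.float64(0.146)), (248, np.float64(0.626), np.float64(0.231), np.float64(0.149)), (253, np.float64(0.625), np.float64(0.214), np.float64(0.152)), (258, np.float64(0.626), np.float64(0.198), np.float64(0.147)), (263, np.float64(0.626), np.float64(0.182), np.float64(0.144)), (268, np.float64(0.624), np.float64(0.165), np.float64(0.15)), (273, np.float64(0.655), np.float64(0.16), np.float64(0.046)), (278, np.float64(0.668), np.float64(0.148), np.float64(0.001)), (283, np.float64(0.668), np.float64(0.129), np.float64(0.001)), (288, np.float64(0.667), np.float64(0.111), np.float64(0.001)), (293, np.f
[... 4607 characters left out ...]
 (253, np.float64(0.393), np.float64(0.212), np.float64(0.147)), (258, np.float64(0.393), np.float64(0.196), np.float64(0.147)), (263, np.float64(0.394), np.float64(0.181), np.float64(0.135)), (268, np.float64(0.404), np.float64(0.176), np.float64(0.054)), (273, np.float64(0.411), np.float64(0.165), np.float64(0.003)), (278, np.float64(0.411), np.float64(0.147), np.float64(0.001)), (283, np.float64(0.41), np.float64(0.129), np.float64(0.001)), (288, np.float64(0.41), np.float64(0.112), np.float64(-0.002)), (293, np.float64(0.41), np.float64(0.094), np.float64(-0.0)), (298, np.float64(0.398), np.float64(0.071), np.float64(0.09)), (303, np.float64(0.399), np.float64(0.054), np.float64(0.081))]
```

View pics/c_top.png

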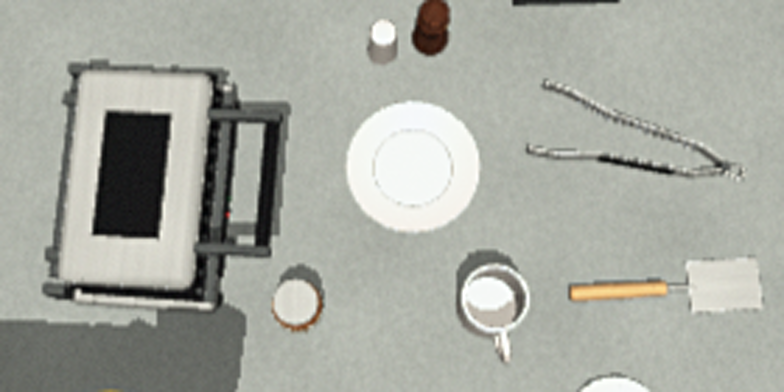

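View pics/c_side.png

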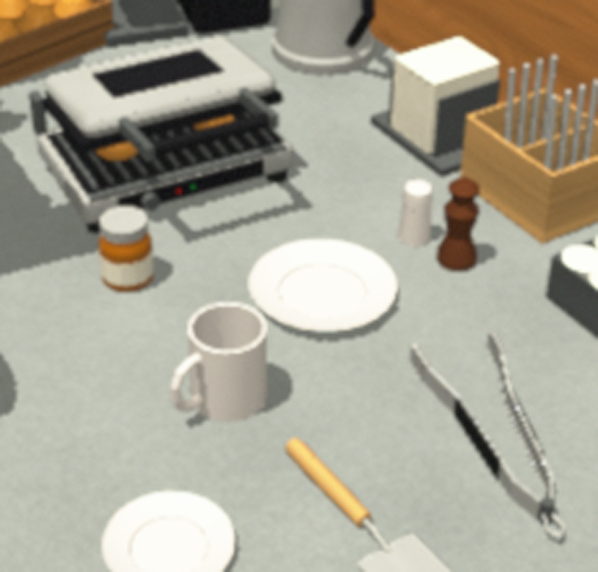

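```bash
python3 - <<'E'
from h import *
np.set_printoptions(precision=3,suppress=True)
f=load("top0"); W=cloud(f)
def fitline(m,nm):
    P=W[m]; P=P[~np.isnan(P).any(1)]
    c=np.median(P,0); 
    vx,vy,_,_=cv2.fitLine(P[:,:2].astype(np.float32),cv2.DIST_HUBER,0,0.01,0.01).ravel()
    print(nm,len(P),"mean",P.mean(0),"med",c,"min",P.min(0),"max",P.max(0),"dir angle",np.arctan2(vy,vx))
v,u=np.mgrid[0:400,0:640]
X,Y,Z=W[...,0],W[...,1],W[...,2]
m=(u>282)&(u<302)&(v>150)&(v<212)&(Z>0.11)&(Z<0.18)&(Y<0.12)
fitline(m,"handle bar")
# bar per row
for r in range(152,214,3):
    cs=np.where(m[r])[0]
    if len(cs): print(r,cs.min(),cs.max(),W[r,cs].mean(0))
# lid body
m2=(u>208)&(u<275)&(v>135)&(v<235)&(Z>0.11)
ct=X[m2],Y[m2]
pts=np.stack(ct,1).astype(np.float32); print("lid rect",cv2.minAreaRect(pts))
m2=(u>205)&(u<300)&(v>135)&(v<240)&(Z>0.025)&(Y>0.06)
pts=np.stack((X[m2],Y[m2]),1).astype(np.float32); print("all rect",cv2.minAreaRect(pts))
# plate
col=f["color"].astype(int)
m=(u>312)&(u<376)&(v>150)&(v<208)&(col.min(-1)>200)
pts=np.stack((X[m],Y[m]),1).astype(np.float32); print("plate",cv2.minEnclosingCircle(pts),np.nanmax(Z[m]))
E
```

```text
handle bar 342 mean [0.511 0.094 0.147] med [0.512 0.093 0.148] min [0.421 0.076 0.132] max [0.594 0.117 0.156] dir angle -0.067763664
161 283 295 [0.586 0.095 0.149]
164 290 294 [0.576 0.086 0.148]
167 289 294 [0.566 0.087 0.147]
170 289 294 [0.556 0.088 0.147]
173 289 293 [0.546 0.089 0.147]
176 289 293 [0.535 0.089 0.149]
179 288 293 [0.526 0.091 0.146]
182 288 293 [0.516 0.091 0.147]
185 288 292 [0.506 0.092 0.149]
188 288 292 [0.496 0.092 0.148]
191 287 292 [0.486 0.094 0.145]
194 287 291 [0.476 0.096 0.148]
197 287 291 [0.466 0.096 0.147]
200 286 291 [0.457 0.098 0.147]
203 286 291 [0.446 0.097 0.149]
206 286 290 [0.437 0.099 0.148]
209 283 291 [0.427 0.102 0.148]
lid rect ((0.5209301710128784, 0.24270516633987427), (0.21261359751224518, 0.2713252902030945), 84.70709228515625)
all rect ((0.5078530311584473, 0.20436988770961761), (0.2968626618385315, 0.3048941195011139), 85.51963806152344)
plate ((0.5556079149246216, -0.08240492641925812), 0.08732359856367111) 0.02772091333122373
```

The crops confirm the plate: white, r ≈ 87 mm. The tongs have one black-sleeved arm in front, pivot at the right end. In the side view the bread shows under the lid, with the bun at about full px (285,178) and the roll at (322,167).

Handle bar centre is about (0.506, 0.092, 0.139), so the lid is at about 0.09 rad. I'm moving above the bar.

>>> {"method": "apply_moves", "body": {"moves": [[0.3,0,0,-0.015,-0.115],[0.3,0,0,-0.015,-0.115],[0.3,0,0,-0.015,-0.115],[0.3,0.019,0.036,0,0],[0.3,0.019,0.036,0,0],[0.3,0.019,0.036,0,0],[0.3,0.019,0.036,0,0],[0.3,0.019,0.036,0,0],[0.3,0.019,0.036,0,0],[0.3,0.019,0.036,0,0],[0.3,0.019,0.036,0,0],[0.3,0.019,0.036,0,0]], "newtons": 40}}

```text
t: 2.4
eef_pos: [0.4245, 0.2744, 0.272]
ee_rot: [-3.141, -0.001, -0.084]
force: [1.7, 0.5, -0.0]
width: 0.0569
```

```bash
cat >> h.py <<'E'
def go(x,y,z,yaw=None):
    from station import arm
    s=arm.get_state(); p=np.array(s["eef_pos"]); ya=s["ee_rot"][2]
    d=np.array([x,y,z])-p
    c,sn=np.cos(ya),np.sin(ya)
    t=np.array([d[0]*c+d[1]*sn, d[0]*sn-d[1]*c, -d[2]])
    print("t",round(s["t"],2),"pos",np.round(p,4),"rot",np.round(s["ee_rot"],3),"w",round(s["width"],4),"F",np.round(s["force"],1),"q",np.round(s["q"],2))
    print("tool delta",np.round(t,4),"rows",round(np.linalg.norm(t)/0.0417,1),"turn",None if yaw is None else round(-(yaw-ya),4))
E
python3 -c "
from h import *; go(0.506,0.092,0.22,-0.085)"
```

```text
t 2.4 pos [0.4245 0.2744 0.272 ] rot [-3.141e+00 -1.000e-03 -8.400e-02] w 0.0569 F [ 1.7  0.5 -0. ] q [ 0.96  0.05 -0.28  0.   -1.24  0.52]
tool delta [0.0966 0.1749 0.052 ] rows 5.0 turn 0.0006
```

>>> {"method": "apply_moves", "body": {"moves": [[0.3,0.019,0.035,0.008,0],[0.3,0.019,0.035,0.011,0],[0.3,0.019,0.035,0.011,0],[0.3,0.019,0.035,0.011,0],[0.3,0.019,0.035,0.011,0],[0.3,0,0,0,0],[0.3,0,0,0,0]]}}

```text
t: 2.98
eef_pos: [0.5042, 0.0915, 0.2189]
ee_rot: [3.141, 0.001, -0.089]
force: [-0.1, 0.2, -0.5]
width: 0.0571
```

```bash
python3 -c "
from h import *; go(0.506,0.092,0.12,-0.085)
g=snap('side','s1'); crop(g,220,60,400,230,4,'c_s1')"
```

```text
t 2.98 pos [0.5042 0.0915 0.2189] rot [ 3.141e+00  1.000e-03 -8.900e-02] w 0.0571 F [-0.1  0.2 -0.5] q [ 0.56  0.1  -0.35 -0.   -1.12  0.92]
tool delta [ 0.0017 -0.0006  0.0989] rows 2.4 turn -0.0041
```

View pics/c_s1.png

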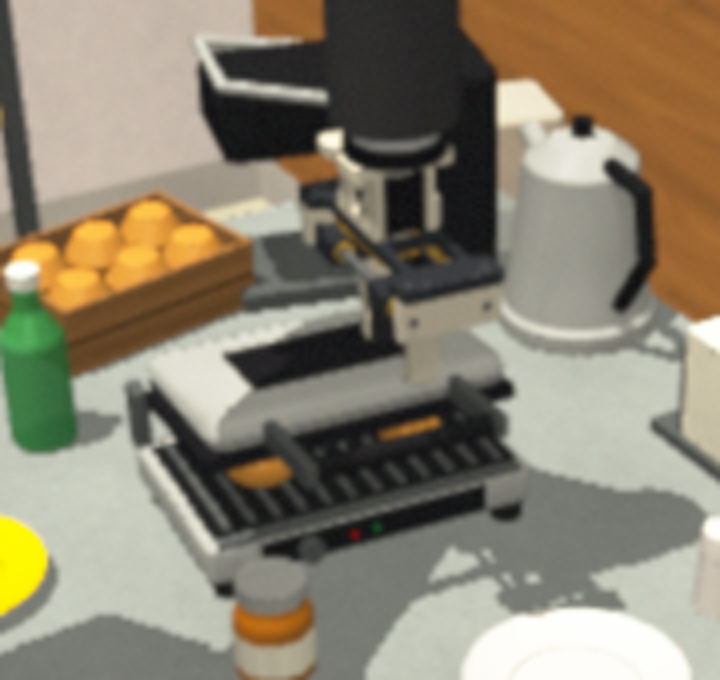

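The gripper is above the bar with the jaws straddling it along y. Descending.

>>> {"method": "apply_moves", "body": {"moves": [[0.3,0,0,0.033,0],[0.3,0,0,0.033,0],[0.3,0,0,0.033,0],[0.3,0,0,0,0],[-0.3,0,0,0,0],[-1,0,0,0,0],[-1,0,0,0,0],[-1,0,0,0,0],[-1,0,0,0,0]]}}

```text
t: 3.78
eef_pos: [0.5048, 0.0945, 0.1221]
ee_rot: [-3.14, -0.002, -0.084]
force: [-1.1, 0.1, 0.1]
width: 0.0292
```

```bash
python3 -c "
from h import *; go(0.506,0.092,0.12,-0.085)
g=snap('side','s2'); crop(g,220,60,400,230,4,'c_s2')"
```

```text
t 3.78 pos [0.5048 0.0945 0.1221] rot [-3.14e+00 -2.00e-03 -8.40e-02] w 0.0292 F [-1.1  0.1  0.1] q [ 0.57  0.19 -0.49  0.   -0.89  0.92]
tool delta [0.0014 0.0023 0.0021] rows 0.1 turn 0.0006
```

View pics/c_s2.png

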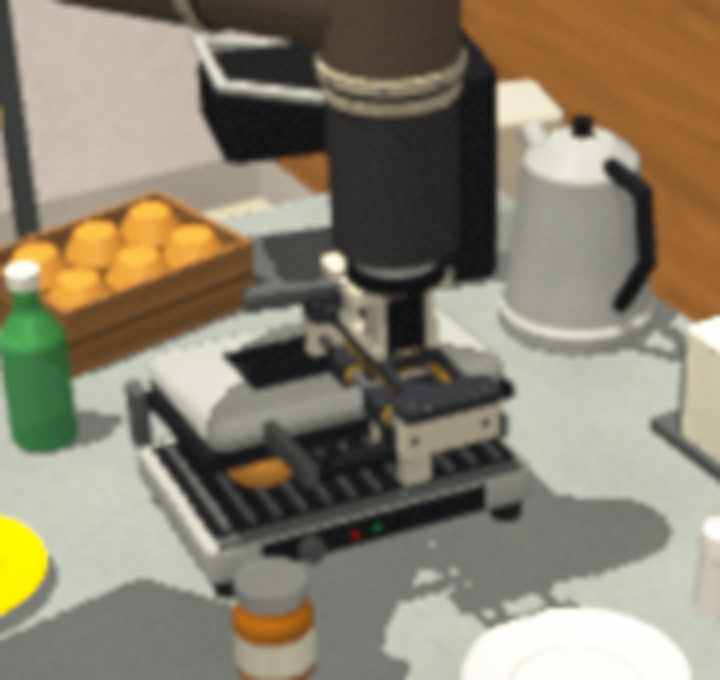

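>>> {"method": "apply_moves", "body": {"moves": [[-1,0,0,0,0],[-1,0,0,0,0],[-1,0,0,0,0],[-1,0,0,0,0]]}}

```text
t: 4.17
eef_pos: [0.5042, 0.0921, 0.1212]
ee_rot: [3.139, -0.0, -0.085]
force: [1.8, -8.7, 1.0]
width: 0.0169
```

```bash
python3 - <<'E'
from h import *
go(0.506,0.092,0.12,-0.085)
def hz(t): return np.array([-.25*np.cos(t)+.022*np.sin(t), .095+.25*np.sin(t)+.022*np.cos(t)])
ths=[0.085]+list(np.linspace(0.2,1.57,13))
P=np.array([hz(t) for t in ths]); print(np.c_[ths,P].round(3)); print(np.diff(P,axis=0).round(4))
E
```

```text
t 4.17 pos [0.5042 0.0921 0.1212] rot [ 3.139 -0.    -0.085] w 0.0169 F [ 1.8 -8.7  1. ] q [ 0.57  0.19 -0.49  0.   -0.89  0.92]
tool delta [ 0.0018 -0.      0.0012] rows 0.1 turn 0.0003
[[ 0.085 -0.247  0.138]
 [ 0.2   -0.241  0.166]
 [ 0.314 -0.231  0.193]
 [ 0.428 -0.218  0.219]
 [ 0.542 -0.203  0.243]
 [ 0.657 -0.185  0.265]
 [ 0.771 -0.164  0.285]
 [ 0.885 -0.141  0.302]
 [ 0.999 -0.117  0.317]
 [ 1.113 -0.091  0.329]
 [ 1.228 -0.063  0.338]
 [ 1.342 -0.035  0.343]
 [ 1.456 -0.007  0.346]
 [ 1.57   0.022  0.345]]
[[ 0.0066  0.0281]
 [ 0.0097  0.027 ]
 [ 0.0127  0.0257]
 [ 0.0155  0.0241]
 [ 0.0182  0.0221]
 [ 0.0206  0.0199]
 [ 0.0227  0.0174]
 [ 0.0245  0.0147]
 [ 0.0261  0.0119]
 [ 0.0272  0.0088]
 [ 0.0281  0.0056]
 [ 0.0285  0.0024]
 [ 0.0286 -0.0009]]
```

>>> {"method": "apply_moves", "body": {"moves": [[-1,0,-0.003,-0.014,0],[-1,0,-0.0035,-0.014,0],[-1,0,-0.0045,-0.0135,0],[-1,0,-0.005,-0.0135,0],[-1,0,-0.006,-0.013,0],[-1,0,-0.0065,-0.013,0],[-1,0,-0.0075,-0.012,0],[-1,0,-0.008,-0.012,0]]}}

```text
t: 4.83
eef_pos: [0.5079, 0.1352, 0.226]
ee_rot: [3.137, 0.0, -0.086]
force: [7.1, -10.3, -5.8]
width: 0.0172
```

```bash
python3 -c "
from h import *; go(0.527-.203*.085,0.338-.203*.996,.243-.018,-0.085)
g=snap('side','s3'); crop(g,220,60,400,230,4,'c_s3')"
```

```text
t 4.83 pos [0.5079 0.1352 0.226 ] rot [ 3.137  0.    -0.086] w 0.0172 F [  7.1 -10.3  -5.8] q [ 0.64  0.11 -0.32  0.   -1.14  0.85]
tool delta [ 0.0018 -0.0008  0.001 ] rows 0.1 turn -0.0006
```

View pics/c_s3.png

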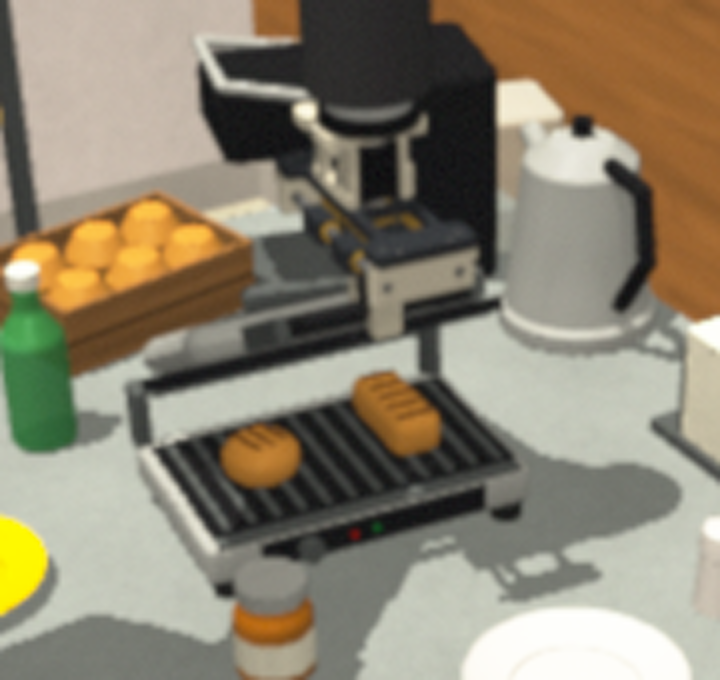

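The lid follows. The bun (left) and the roll (right) are now both visible. Continuing the arc.

>>> {"method": "apply_moves", "body": {"moves": [[-1,0.001,-0.009,-0.011,0],[-1,0,-0.009,-0.011,0],[-1,0,-0.01,-0.01,0],[-1,0,-0.0105,-0.01,0],[-1,0,-0.011,-0.009,0],[-1,0,-0.0115,-0.0085,0],[-1,0,-0.012,-0.0075,0],[-1,0,-0.0125,-0.0072,0]]}}

```text
t: 5.55
eef_pos: [0.5152, 0.2172, 0.3025]
ee_rot: [3.132, 0.0, -0.086]
force: [-5.7, -18.9, 16.5]
width: 0.0169
```

```bash
python3 -c "
from h import *; go(0.527-.117*.085,0.338-.117*.996,.317-.018,-0.085)"
```

```text
t 5.55 pos [0.5152 0.2172 0.3025] rot [ 3.132  0.    -0.086] w 0.0169 F [ -5.7 -18.9  16.5] q [ 0.75  0.13 -0.12  0.01 -1.33  0.73]
tool delta [ 0.0014 -0.0044  0.0035] rows 0.1 turn -0.0014
```

```bash
python3 - <<'E'
import numpy as np
from scipy.optimize import least_squares
P=np.array([[.0921,.1212],[.1352,.226],[.2172,.3025]])/[.996,1]
r=least_squares(lambda c:np.hypot(*(P-c).T)-.251,[.34,.077]); print(r.x,r.fun)
c=r.x; phi0=np.arctan2(.022,.25)
t0=np.arctan2(P[2,1]-c[1],c[0]-P[2,0])-phi0; print("theta now",t0)
ths=np.linspace(t0,1.59,12)
Q=np.array([[c[0]-.251*np.cos(t+phi0),c[1]+.251*np.sin(t+phi0)] for t in ths]); print(Q.round(4)); print(np.diff(Q,axis=0).round(4))
E
```

```text
[0.34105578 0.08313501] [ 0.00048339 -0.00087252  0.00048745]
theta now 0.9720515340316639
[[0.2183 0.3021]
 [0.2308 0.3086]
 [0.2436 0.3145]
 [0.2568 0.3196]
 [0.2702 0.3239]
 [0.2838 0.3275]
 [0.2976 0.3303]
 [0.3116 0.3324]
 [0.3256 0.3337]
 [0.3397 0.3341]
 [0.3538 0.3338]
 [0.3679 0.3327]]
[[ 0.0125  0.0065]
 [ 0.0128  0.0058]
 [ 0.0131  0.0051]
 [ 0.0134  0.0044]
 [ 0.0136  0.0036]
 [ 0.0138  0.0028]
 [ 0.0139  0.002 ]
 [ 0.014   0.0013]
 [ 0.0141  0.0005]
 [ 0.0141 -0.0003]
 [ 0.0141 -0.0011]]
```

>>> {"method": "apply_moves", "body": {"moves": [[-1,0,-0.0105,-0.0085,0],[-1,0,-0.0115,-0.0075,0],[-1,0,-0.013,-0.006,0],[-1,0,-0.0134,-0.0044,0],[-1,0,-0.0136,-0.0036,0],[-1,0,-0.0138,-0.0028,0],[-1,0,-0.0139,-0.002,0]]}}

```text
t: 6.13
eef_pos: [0.5234, 0.31, 0.3356]
ee_rot: [3.137, 0.0, -0.086]
force: [-2.0, -7.6, 6.9]
width: 0.0168
```

```bash
python3 -c "
from h import *; go(0.53,0.338,.334,-0.085)
g=snap('side','s4'); crop(g,220,60,400,230,4,'c_s4')"
```

```text
t 6.13 pos [0.5234 0.31   0.3356] rot [ 3.137  0.    -0.086] w 0.0168 F [-2.  -7.6  6.9] q [ 0.86  0.2   0.04  0.   -1.41  0.63]
tool delta [ 0.0041 -0.0285  0.0016] rows 0.7 turn -0.0009
```

View pics/c_s4.png

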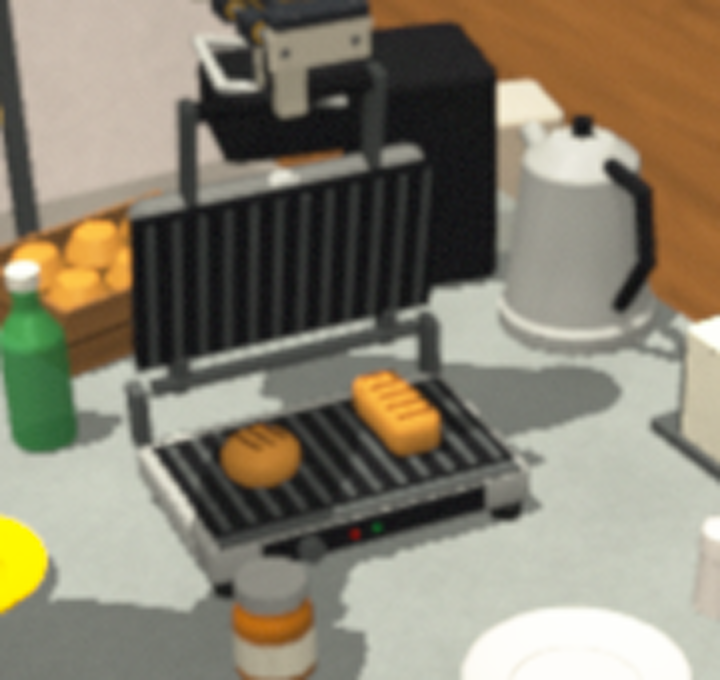

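>>> {"method": "apply_moves", "body": {"moves": [[-1,0,-0.014,-0.001,0],[-1,0,-0.014,-0.0005,0],[-1,0,-0.014,0.0003,0],[-1,0,-0.012,0.001,0],[-1,0,0,0,0],[-1,0,0,0,0]]}}

```text
t: 6.68
eef_pos: [0.5289, 0.3667, 0.3356]
ee_rot: [-3.14, -0.002, -0.084]
force: [2.3, 1.5, 3.5]
width: 0.0168
```

```bash
python3 - <<'E'
from h import *
np.set_printoptions(precision=3,suppress=True)
go(0.53,0.338,.334,-0.085)
g=snap('side','s5'); crop(g,220,60,400,230,4,'c_s5')
f=snap('top','t5'); crop(f,190,110,400,240,3.6,'c_t5')
W=cloud(g); v,u=np.mgrid[0:400,0:640]
# lid front face plane: from side picture
m=(u>256)&(u<325)&(v>112)&(v<148)&(W[...,2]>.1)&(W[...,2]<.3)&(W[...,1]<.42)
P=W[m]; c=P.mean(0); n=np.linalg.svd(P-c,full_matrices=False)[2][2]; print(len(P),c,n, "tilt from vertical",np.arcsin(n[2]), np.std((P-c)@n))
E
```

```text
t 6.68 pos [0.529 0.367 0.336] rot [-3.14  -0.002 -0.084] w 0.0168 F [2.3 1.5 3.5] q [ 0.91  0.26  0.12  0.   -1.42  0.58]
tool delta [0.004 0.029 0.002] rows 0.7 turn 0.0006
2118 [0.522 0.335 0.173] [ 0.086  0.996 -0.027] tilt from vertical -0.02675464194326464 0.00368925669075041
```

View pics/c_s5.png

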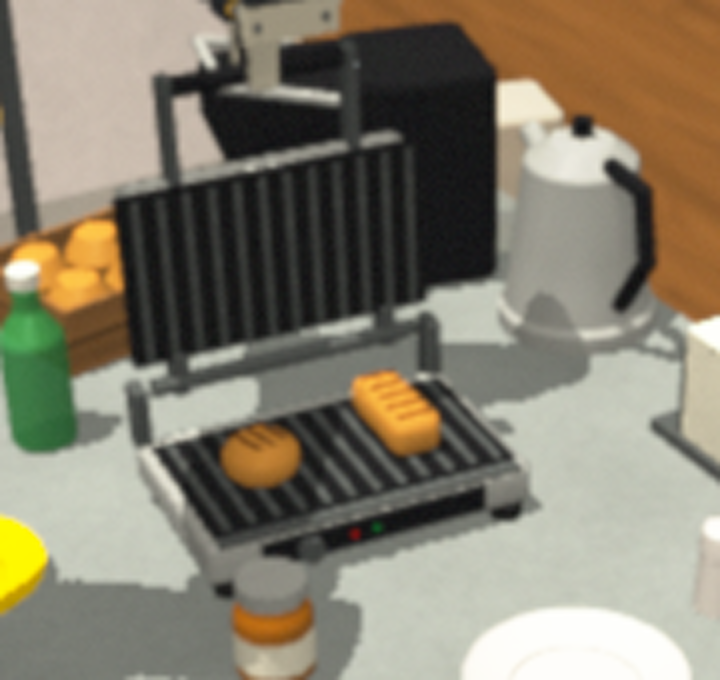

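View pics/c_t5.png

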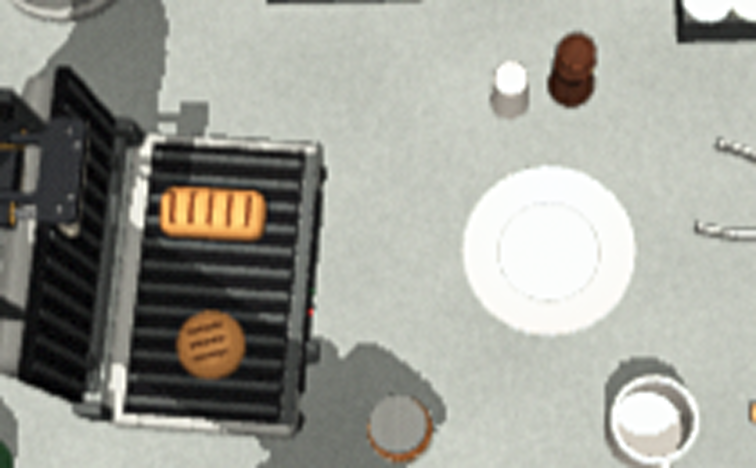

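The lid is upright: its face normal is within about 0.03 rad of level. The top crop shows the roll at about (213,214)/3.6 and the bun below it at (210,345)/3.6. I'll release and rise, and measure the roll, bun and tongs from the picture already taken.

>>> {"method": "apply_moves", "body": {"moves": [[0,0,0,0,0],[0.3,0,0,0,0],[0.3,0,0,0,0],[0.3,0,0,0,0],[0.3,0,0,-0.02,0],[0.3,0,0,-0.035,0],[0.3,0,0,-0.035,0]]}}

```text
t: 7.37
eef_pos: [0.5275, 0.3652, 0.4246]
ee_rot: [3.139, 0.002, -0.085]
force: [1.6, 1.8, 0.8]
width: 0.0554
```

```bash
python3 - <<'E'
from h import *
np.set_printoptions(precision=4,suppress=True)
go(.56,-.4,.3,-1.5)
f=load("t5"); W=cloud(f); X,Y,Z=W[...,0],W[...,1],W[...,2]
v,u=np.mgrid[0:400,0:640]
hsv=cv2.cvtColor(f["color"],cv2.COLOR_RGB2HSV)
br=(hsv[...,1]>110)&(u>225)&(u<275)&(v>155)&(v<222)&(Z>.06)
n,lab,st,ce=cv2.connectedComponentsWithStats(br.astype(np.uint8))
K,T=f["camera_matrix"],f["extrinsics"]
def ray(uv,z):
    uv=np.atleast_2d(uv).astype(float)
    d=np.stack([(uv[:,0]-K[0,2])/K[0,0],-(uv[:,1]-K[1,2])/K[1,1],-np.ones(len(uv))],1)@T[:3,:3].T
    return T[:3,3]+d*((z-T[2,3])/d[:,2])[:,None]
for i in range(1,n):
    if st[i,4]<60: continue
    m=(lab==i); pts=W[m]; top=np.percentile(pts[:,2],90)
    Q=ray(np.c_[u[m],v[m]],0.09)
    print(st[i],"top z",np.nanmedian(pts[:,2]),top,cv2.minAreaRect(Q[:,:2].astype(np.float32)),cv2.minEnclosingCircle(Q[:,:2].astype(np.float32)))
# press base rectangle / grill
m=(u>215)&(u<290)&(v>140)&(v<240)&(Z>.035)&(Z<.065)
print("base rect",cv2.minAreaRect(np.c_[X[m],Y[m]].astype(np.float32)))
# tongs
crop(f,375,140,470,195,8,'c_tongs')
E
```

```text
t 7.37 pos [0.5275 0.3652 0.4246] rot [ 3.139  0.002 -0.085] w 0.0554 F [1.6 1.8 0.8] q [ 0.91  0.25  0.3  -0.   -1.62  0.58]
tool delta [0.0972 0.7597 0.1246] rows 18.6 turn 1.4151
[234 162  30  15 388] top z 0.08884489925183281 0.09377478733066782 ((0.577827513217926, 0.23807337880134583), (0.10031317174434662, 0.04820827767252922), 85.73760223388672) ((0.5764591097831726, 0.23769080638885498), 0.05109839141368866)
[239 196  19  19 283] top z 0.08452903550939972 0.09071550568644052 ((0.4509144723415375, 0.23776637017726898), (0.060933444648981094, 0.06138894334435463), 44.82483673095703) ((0.4511739909648895, 0.23819641768932343), 0.03198729082942009)
base rect ((0.5200449228286743, 0.23997719585895538), (0.20301663875579834, 0.29110851883888245), 85.721923828125)
```

View pics/c_tongs.png

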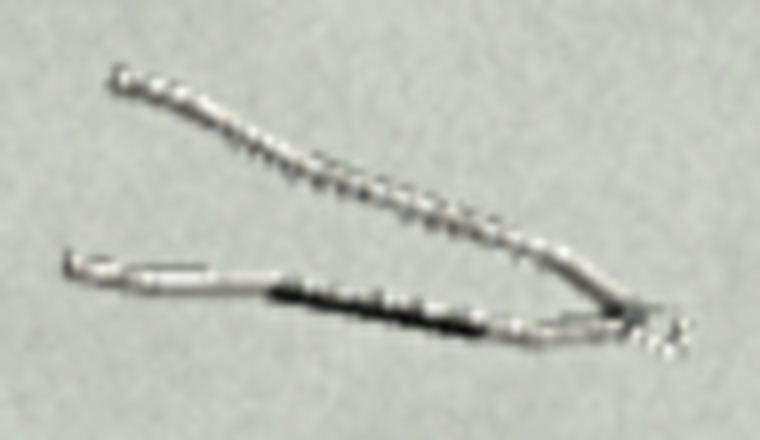

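```bash
cat >> h.py <<'E'
def ray(f,uv,z):
    K,T=f["camera_matrix"],f["extrinsics"]
    uv=np.atleast_2d(uv).astype(float)
    d=np.stack([(uv[:,0]-K[0,2])/K[0,0],-(uv[:,1]-K[1,2])/K[1,1],-np.ones(len(uv))],1)@T[:3,:3].T
    return T[:3,3]+d*((z-T[2,3])/d[:,2])[:,None]
E
python3 - <<'E'
from h import *
np.set_printoptions(precision=4,suppress=True)
f=load("t5"); g=load("side0")
px=np.array([[115,80],[70,265],[625,318],[672,335],[275,290],[480,330],[280,165],[540,250]])/8+[375,140]
P=ray(f,px,0.02); print(P)
tm=P[:2].mean(0)[:2]; pv=P[2,:2]
print("tipmid",tm,"len",np.linalg.norm(tm-pv),"sep",np.linalg.norm(P[0]-P[1]))
print("yaw tip bisector",np.arctan2(*(tm-pv)[::-1]))
a=[np.arctan2(*(P[i,:2]-pv)[::-1]) for i in (0,1)]; print("arm angs",a,np.mean(a), np.linalg.norm(P[0]-P[2]),np.linalg.norm(P[1]-P[2]))
# sleeve left: 
s=P[4:6,:2]; print("sleeve",np.linalg.norm(s[0]-s[1]),np.linalg.norm(s-pv,axis=1))
# depth of plus check height
W=cloud(f)
for p in px.astype(int): print(p,W[p[1],p[0]])
crop(g,385,240,470,335,7,'c_tongs_s')
E
```

```text
[[ 0.6548 -0.2551  0.02  ]
 [ 0.57   -0.2314  0.02  ]
 [ 0.5416 -0.4752  0.02  ]
 [ 0.5335 -0.4953  0.02  ]
 [ 0.557  -0.3216  0.02  ]
 [ 0.5373 -0.411   0.02  ]
 [ 0.6141 -0.3268  0.02  ]
 [ 0.5731 -0.4398  0.02  ]]
tipmid [ 0.6124 -0.2432] len 0.24253383254950964 sep 0.08806902464389577
yaw tip bisector 1.2744584182035588
arm angs [np.float64(1.0956789861447238), np.float64(1.4547893729854715)] 1.2752341795650977 0.24755013925321512 0.24544311962017704
sleeve 0.09154436179451558 [0.1543 0.0643]
[389 150] [ 0.657  -0.2549  0.0126]
[383 173] [ 0.5703 -0.2287  0.0206]
[453 179] [ 0.5419 -0.4716  0.0308]
[459 181] [ 0.5403 -0.5011  0.0028]
[409 176] [ 0.5599 -0.3222  0.0111]
[435 181] [ 0.5396 -0.4129  0.0131]
[410 160] [ 0.6209 -0.3305  0.0031]
[442 171] [ 0.5774 -0.4421  0.0058]
```

View pics/c_tongs_s.png

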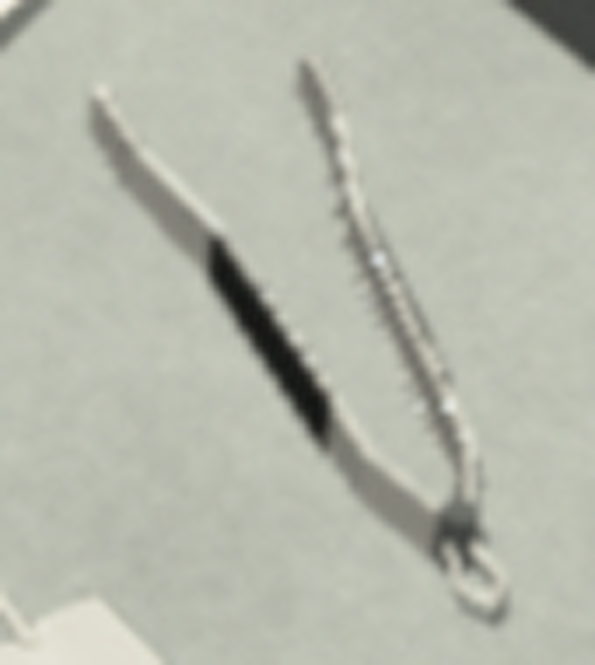

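Measurements so far:
- Tongs: pivot (0.542, -0.475), yaw 1.275, grip origin (0.574, -0.370).
- Roll: (0.578, 0.238), yaw 1.496.

Travelling to the tongs.

>>> {"method": "apply_moves", "body": {"moves": [[0.9,0.005,0.037,0,0],[0.9,0.006,0.038,0,0],[0.9,0.006,0.038,0,0],[0.9,0.006,0.038,0,0],[0.9,0.006,0.038,0.01,0],[0.9,0.006,0.038,0.015,0],[0.9,0.006,0.038,0.015,0],[0.9,0.006,0.038,0.015,0],[0.9,0.006,0.038,0.015,0],[0.9,0.006,0.038,0.015,0],[0.9,0.006,0.038,0.015,0],[0.9,0.006,0.038,0.015,0]], "newtons": 15}}

```text
t: 8.37
eef_pos: [0.5597, -0.0953, 0.3092]
ee_rot: [-3.141, 0.0, -0.085]
force: [0.9, 0.7, 0.2]
width: 0.0833
```

>>> {"method": "apply_moves", "body": {"moves": [[1,0.005,0.038,0.015,0],[1,0.005,0.038,0.015,0],[1,0.005,0.038,0.015,0],[1,0.005,0.038,0.015,0],[1,0.005,0.038,0.015,0],[1,0.005,0.038,0.015,0],[1,0.005,0.038,0.01,0],[1,0,0,0,0.118],[1,0,0,0,0.118],[1,0,0,0,0.118],[1,0,0,0,0.118],[1,0,0,0,0.118]]}}

```text
t: 9.37
eef_pos: [0.5722, -0.3616, 0.2093]
ee_rot: [3.141, 0.001, -0.681]
force: [0.4, 0.3, 0.7]
width: 0.0878
```

>>> {"method": "apply_moves", "body": {"moves": [[1,0,0,0,0.119],[1,0,0,0,0.119],[1,0,0,0,0.119],[1,0,0,0,0.119],[1,0,0,0,0.119],[1,0,0,0,0.119],[1,0,0,0,0.119],[1,0,0,0,0.119],[1,0,0,0,0.119],[1,0,0,0,0.119],[1,0,0,0,0]]}}

```text
t: 10.28
eef_pos: [0.5723, -0.3613, 0.2095]
ee_rot: [3.141, 0.0, -1.871]
force: [0.3, -0.0, 0.4]
width: 0.0872
```

```bash
python3 -c "
from h import *; go(.5736,-.370,.12,-1.867)"
```

```text
t 10.28 pos [ 0.5723 -0.3613  0.2095] rot [ 3.141  0.    -1.871] w 0.0872 F [ 0.3 -0.   0.4] q [-0.28  0.37 -0.01 -0.   -1.19 -0.02]
tool delta [ 0.0079 -0.0038  0.0895] rows 2.2 turn -0.0035
```

>>> {"method": "apply_moves", "body": {"moves": [[1,0.008,-0.004,0.03,-0.004],[1,0,0,0.03,0],[1,0,0,0.03,0],[1,0,0,0.02,0],[1,0,0,0.01,0],[1,0,0,0,0]]}}

```text
t: 10.78
eef_pos: [0.5727, -0.3696, 0.087]
ee_rot: [3.137, 0.0, -1.858]
force: [-0.6, -0.2, 0.9]
width: 0.0874
```

```bash
python3 -c "
from h import *; go(.5736,-.370,.005,-1.867)
g=snap('side','s6'); crop(g,360,180,480,340,4.5,'c_s6')"
```

```text
t 10.78 pos [ 0.5727 -0.3696  0.087 ] rot [ 3.137  0.    -1.858] w 0.0874 F [-0.6 -0.2  0.9] q [-0.29  0.48 -0.14 -0.   -0.96  0.  ]
tool delta [ 0.0001 -0.001   0.082 ] rows 2.0 turn 0.0085
```

View pics/c_s6.png

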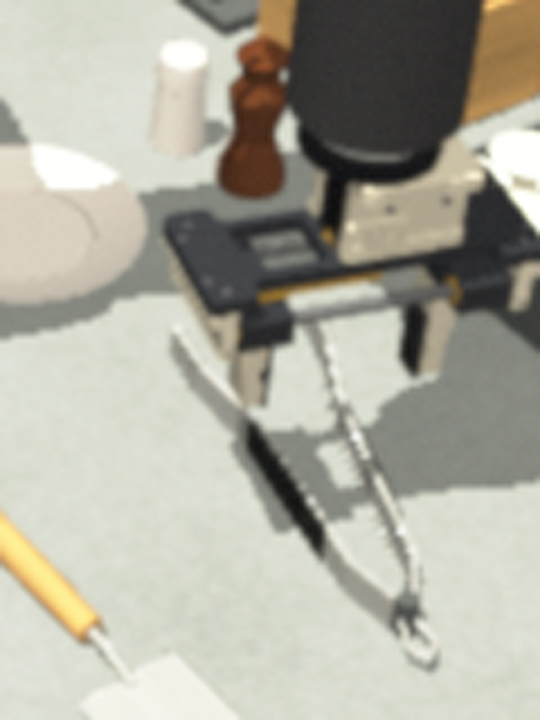

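>>> {"method": "apply_moves", "body": {"moves": [[1,0,-0.001,0.03,0.004],[1,0,0,0.026,0],[1,0,0,0.018,0],[1,0,0,0.005,0],[1,0,0,0,0],[1,0,0,0,0]]}}

```text
t: 11.33
eef_pos: [0.5765, -0.3711, 0.0127]
ee_rot: [-3.139, -0.001, -1.864]
force: [-0.1, -0.0, 1.0]
width: 0.0877
```

```bash
python3 -c "
from h import *; go(.5736,-.370,.006,-1.867)
g=snap('side','s7'); crop(g,360,180,480,340,4.5,'c_s7')"
```

```text
t 11.33 pos [ 0.5765 -0.3711  0.0127] rot [-3.139e+00 -1.000e-03 -1.864e+00] w 0.0877 F [-0.1 -0.   1. ] q [-0.29  0.56 -0.2   0.   -0.81 -0.01]
tool delta [-0.0002  0.0031  0.0067] rows 0.2 turn 0.0033
```

View pics/c_s7.png

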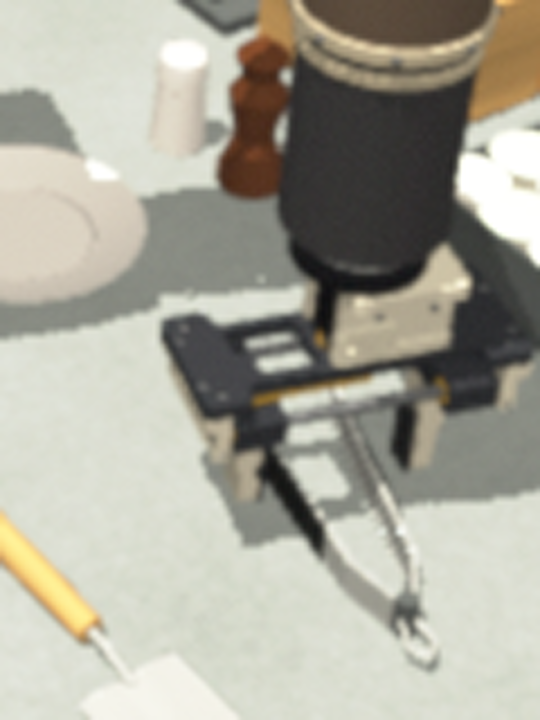

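>>> {"method": "apply_moves", "body": {"moves": [[1,0,0.001,0.006,0],[0.6,0,0,0,0],[0.3,0,0,0,0],[0.13,0,0,0,0],[0.13,0,0,0,0],[0.13,0,0,0,0],[0.13,0,0,0,0],[0.13,0,0,0,0]]}}

```text
t: 12.05
eef_pos: [0.5745, -0.3703, 0.005]
ee_rot: [-3.141, -0.0, -1.865]
force: [0.8, 1.4, 0.6]
width: 0.0508
```

```bash
python3 -c "
from h import *; go(.5736,-.370,.006,-1.867)
g=snap('side','s8'); crop(g,360,180,480,340,4.5,'c_s8')"
```

```text
t 12.05 pos [ 0.5745 -0.3703  0.005 ] rot [-3.141 -0.    -1.865] w 0.0508 F [0.8 1.4 0.6] q [-0.29  0.57 -0.2   0.   -0.8  -0.01]
tool delta [ 0.     0.001 -0.001] rows 0.0 turn 0.0024
```

View pics/c_s8.png

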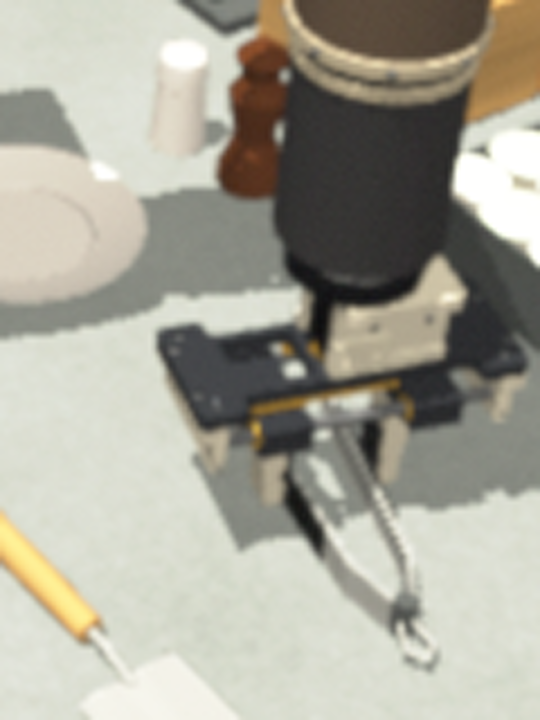

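The tongs are held at 50.8 mm over the arms, so the tip gap should be about 70 mm. Lifting to check the hold.

>>> {"method": "apply_moves", "body": {"moves": [[0.13,0,0,-0.01,0],[0.13,0,0,-0.02,0],[0.13,0,0,-0.03,0],[0.13,0,0,-0.03,0],[0.13,0,0,-0.03,0],[0.13,0,0,-0.03,0],[0.13,0,0,0,0]]}}

```text
t: 12.68
eef_pos: [0.5771, -0.3719, 0.1629]
ee_rot: [-3.131, -0.002, -1.864]
force: [1.0, -0.4, -0.4]
width: 0.0497
```

```bash
python3 -c "
from h import *; go(.5696,.03,.155,-1.645)
g=snap('side','s9'); crop(g,360,140,480,300,4.5,'c_s9')
f=snap('top','t9'); crop(f,370,130,480,210,7,'c_t9')"
```

```text
t 12.68 pos [ 0.5771 -0.3719  0.1629] rot [-3.131e+00 -2.000e-03 -1.864e+00] w 0.0497 F [ 1.  -0.4 -0.4] q [-0.29  0.41 -0.06  0.   -1.09 -0.01]
tool delta [-0.3827  0.1232  0.0079] rows 9.6 turn -0.2188
```

View pics/c_s9.png

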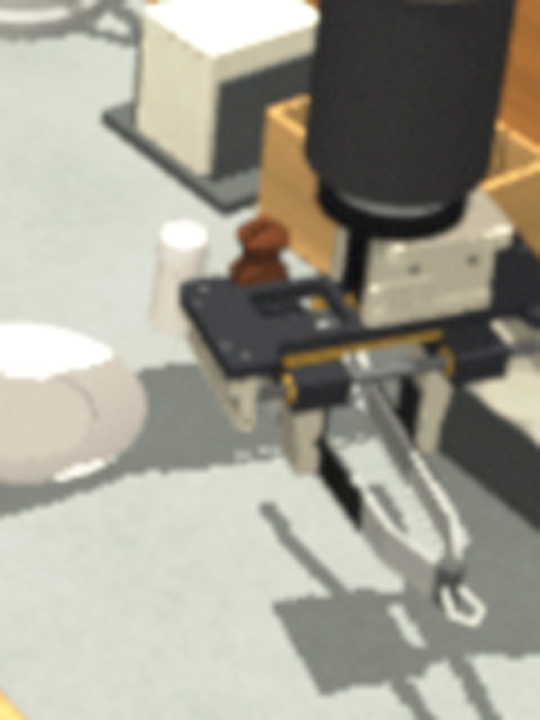

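View pics/c_t9.png

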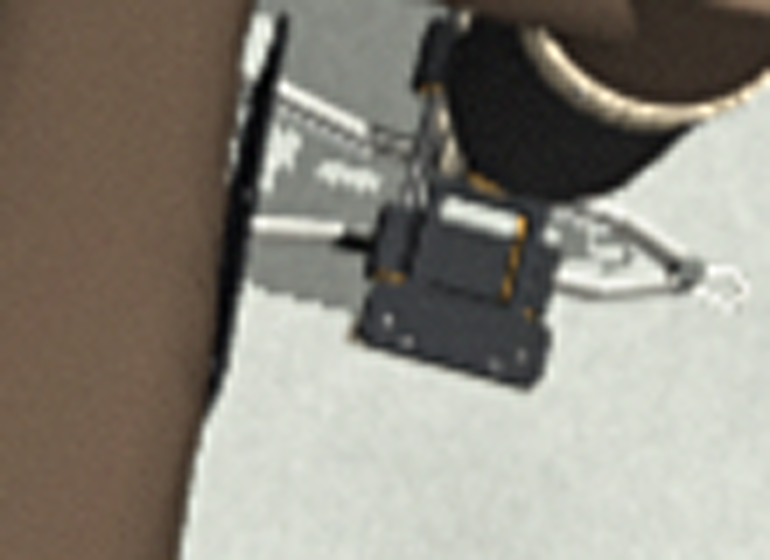

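Tongs held level. Turning to the roll's yaw and travelling above the roll.

>>> {"method": "apply_moves", "body": {"moves": [[0.13,0,0,0,-0.11],[0.13,0,0,0,-0.109],[0.13,-0.025,0.002,0,0],[0.13,-0.036,0.0034,0,0],[0.13,-0.036,0.0034,0,0],[0.13,-0.036,0.0034,0,0],[0.13,-0.036,0.0034,0,0],[0.13,-0.036,0.0034,0,0],[0.13,-0.036,0.0034,0,0],[0.13,-0.036,0.0034,0,0],[0.13,-0.036,0.0034,0,0],[0.13,-0.025,0.0034,0,0]]}}

```text
t: 13.78
eef_pos: [0.5659, -0.0283, 0.1537]
ee_rot: [3.14, -0.0, -1.645]
force: [0.5, -0.2, -1.4]
width: 0.0494
```

```bash
python3 -c "
from h import *; go(.5696,.1253,.155,-1.645)"
```

```text
t 13.78 pos [ 0.5659 -0.0283  0.1537] rot [ 3.14  -0.    -1.645] w 0.0494 F [ 0.5 -0.2 -1.4] q [ 0.3   0.24 -0.33 -0.   -1.   -0.37]
tool delta [-0.1534  0.0077 -0.0013] rows 3.7 turn 0.0
```

>>> {"method": "apply_moves", "body": {"moves": [[0.13,-0.025,0.0015,0,0],[0.13,-0.028,0.0015,0,0],[0.13,-0.028,0.0015,0,0],[0.13,-0.028,0.0015,0,0],[0.13,-0.025,0.001,0,0],[0.13,-0.015,0.0,0,0],[0.13,0,0,0,0],[0.13,0,0,0,0]]}}

```text
t: 14.45
eef_pos: [0.5706, 0.1186, 0.1538]
ee_rot: [3.14, -0.001, -1.645]
force: [-0.3, -0.3, -1.0]
width: 0.0496
```

```bash
python3 -c "
from h import *; go(.5696,.1253,.155,-1.645)
g=snap('side','s10'); crop(g,230,70,400,230,4.2,'c_s10')
f=snap('top','t10'); crop(f,200,120,340,240,5,'c_t10')"
```

```text
t 14.45 pos [0.5706 0.1186 0.1538] rot [ 3.140e+00 -1.000e-03 -1.645e+00] w 0.0496 F [-0.3 -0.3 -1. ] q [ 0.54  0.27 -0.29 -0.   -1.01 -0.61]
tool delta [-0.0066  0.0015 -0.0012] rows 0.2 turn 0.0005
```

View pics/c_s10.png

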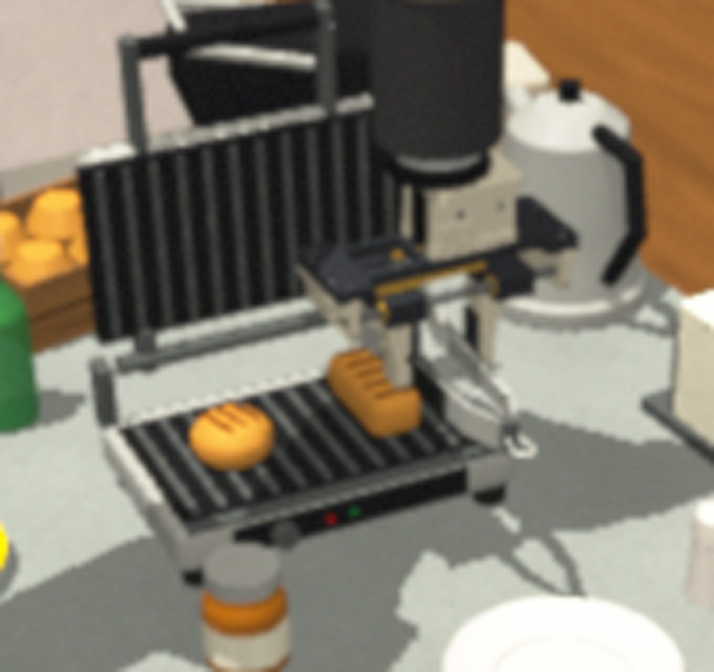

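View pics/c_t10.png

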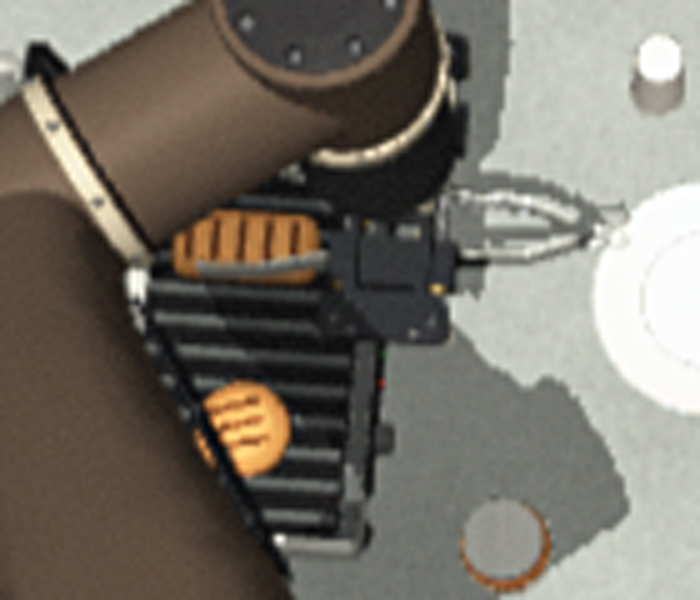

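```bash
python3 - <<'E'
from h import *
np.set_printoptions(precision=4,suppress=True)
f=load("t10"); W=cloud(f)
px=np.array([[200,267],[320,258],[590,225],[470,255],[500,180]])/5+[200,120]
print(ray(f,px,0.172)); 
for p in px.astype(int): print(p,W[p[1],p[0]])
# arm heights over the lid zone: points with Z>0.36 near lid x .38-.68, y .28-.42
v,u=np.mgrid[0:400,0:640]
for (lo,hi) in((.28,.33),(.33,.38),(.38,.43)):
  m=(W[...,1]>lo)&(W[...,1]<hi)&(W[...,0]>.36)&(W[...,0]<.7)&(W[...,2]>.37)
  P=W[m]; print(lo,len(P), P.min(0) if len(P) else "", np.percentile(P[:,2],[1,50]) if len(P) else "")
g=load("s10"); cv2.imwrite("pics/s10b.png",g["color"][:240,100:500,::-1].repeat(2,0).repeat(2,1))
E
```

```text
[[0.5415 0.2514 0.172 ]
 [0.5461 0.1741 0.172 ]
 [0.5647 0.0003 0.172 ]
 [0.5463 0.0776 0.172 ]
 [0.5957 0.058  0.172 ]]
[240 173] [0.5438 0.2522 0.1681]
[264 171] [0.5478 0.174  0.173 ]
[318 165] [0.5685 0.0005 0.1574]
[294 171] [0.5481 0.0781 0.1649]
[300 156] [ 0.6459  0.0677 -0.0064]
0.28 828 [0.367  0.28   0.5223] [0.5388 0.5785]
0.33 170 [0.4219 0.33   0.5524] [0.5547 0.5765]
0.38 0
```

View pics/s10b.png

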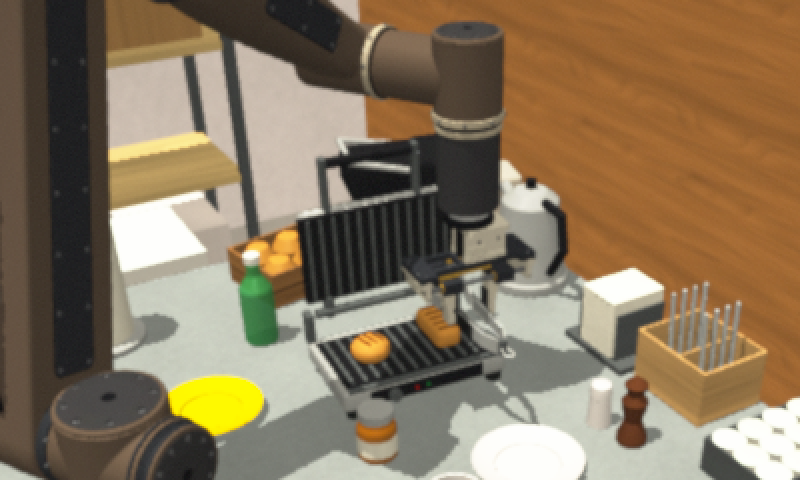

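```bash
python3 - <<'E'
from h import *
np.set_printoptions(precision=3,suppress=True,linewidth=200)
f=load("t10"); W=cloud(f)
crop(f,100,60,400,300,2.6,'t10b')
for r in range(120,230,10): print(r,[(c,W[r,c].round(2).tolist()) for c in range(190,250,12)])
K,T=f["camera_matrix"],f["extrinsics"]
for p in ([.53,.36,.345],[.455,.367,.345],[.605,.353,.345]):
    q=np.linalg.inv(T)@np.r_[p,1]; print(p,K[0,0]*q[0]/-q[2]+K[0,2],K[1,1]*-q[1]/-q[2]+K[1,2])
E
```

```text
120 [(190, [0.79, 0.47, 0.0]), (202, [0.79, 0.43, 0.0]), (214, [0.79, 0.39, -0.01]), (226, [0.79, 0.34, -0.0]), (238, [0.58, 0.18, 0.56])]
130 [(190, [0.75, 0.47, 0.01]), (202, [0.75, 0.43, 0.0]), (214, [0.75, 0.38, 0.01]), (226, [0.55, 0.21, 0.57]), (238, [0.55, 0.18, 0.58])]
140 [(190, [0.6, 0.36, 0.35]), (202, [0.53, 0.26, 0.56]), (214, [0.52, 0.23, 0.57]), (226, [0.52, 0.2, 0.58]), (238, [0.52, 0.18, 0.57])]
150 [(190, [0.5, 0.29, 0.57]), (202, [0.5, 0.26, 0.58]), (214, [0.5, 0.23, 0.58]), (226, [0.5, 0.2, 0.58]), (238, [0.5, 0.18, 0.57])]
160 [(190, [0.48, 0.29, 0.58]), (202, [0.47, 0.26, 0.59]), (214, [0.48, 0.23, 0.58]), (226, [0.48, 0.21, 0.56]), (238, [0.48, 0.18, 0.54])]
170 [(190, [0.45, 0.28, 0.6]), (202, [0.45, 0.25, 0.61]), (214, [0.45, 0.22, 0.6]), (226, [0.46, 0.21, 0.54]), (238, [0.57, 0.27, 0.09])]
180 [(190, [0.42, 0.27, 0.61]), (202, [0.42, 0.24, 0.63]), (214, [0.42, 0.21, 0.63]), (226, [0.55, 0.33, 0.04]), (238, [0.55, 0.28, 0.05])]
190 [(190, [0.4, 0.27, 0.63]), (202, [0.39, 0.23, 0.65]), (214, [0.39, 0.21, 0.66]), (226, [0.39, 0.19, 0.64]), (238, [0.51, 0.28, 0.05])]
200 [(190, [0.37, 0.26, 0.64]), (202, [0.37, 0.23, 0.66]), (214, [0.37, 0.2, 0.68]), (226, [0.37, 0.18, 0.68]), (238, [0.37, 0.16, 0.65])]
210 [(190, [0.36, 0.28, 0.59]), (202, [0.35, 0.22, 0.68]), (214, [0.34, 0.2, 0.69]), (226, [0.34, 0.17, 0.7]), (238, [0.35, 0.16, 0.67])]
220 [(190, [0.33, 0.26, 0.64]), (202, [0.32, 0.22, 0.7]), (214, [0.32, 0.19, 0.7]), (226, [0.32, 0.17, 0.71]), (238, [0.32, 0.15, 0.71])]
[0.53, 0.36, 0.345] 189.63854650215217 163.85050110386567
[0.455, 0.367, 0.345] 186.09414386067402 190.00345217657363
[0.605, 0.353, 0.345] 193.1064768963882 138.26181293885924
```

View pics/t10b.png

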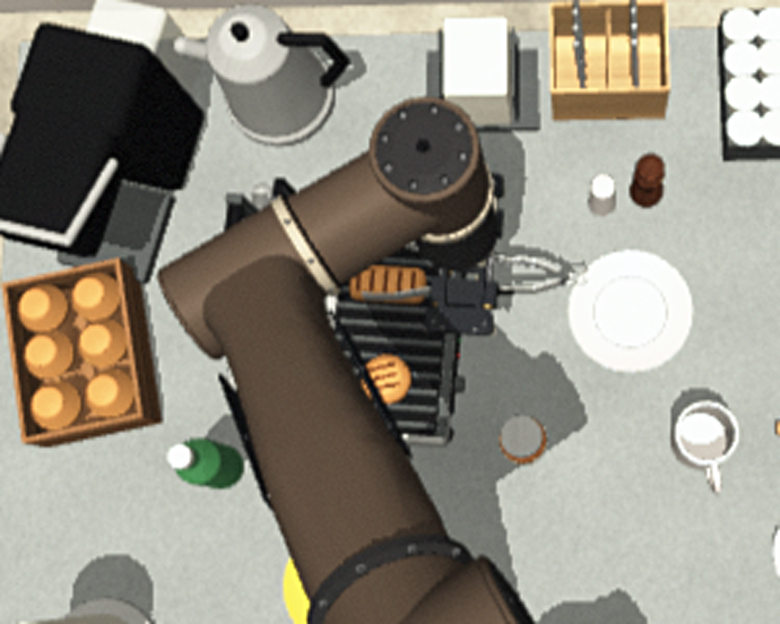

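```bash
python3 - <<'E'
from h import *
np.set_printoptions(precision=4,suppress=True)
f=load("t5"); W=cloud(f); g=load("s5"); V=cloud(g)
def rep(f,W,box,nm):
    hsv=cv2.cvtColor(f["color"],cv2.COLOR_RGB2HSV); v,u=np.mgrid[0:400,0:640]
    m=(hsv[...,1]>100)&(u>box[0])&(u<box[2])&(v>box[1])&(v<box[3])
    P=W[m]; P=P[(P[:,2]>.06)&(P[:,2]<.11)&(abs(P[:,0]-.578)<.06)&(abs(P[:,1]-.238)<.08)]
    for zc in (.06,.08,.086):
        Q=P[P[:,2]>zc]; print(nm,zc,len(Q),cv2.minAreaRect(Q[:,:2].astype(np.float32)),np.median(Q[:,2]))
rep(f,W,(225,155,275,185),"top"); rep(g,V,(300,148,335,178),"side")
E
```

```text
top 0.06 388 ((0.5810534954071045, 0.24065254628658295), (0.10064719617366791, 0.04773988202214241), 88.70115661621094) 0.08884489925183281
top 0.08 348 ((0.5803280472755432, 0.24013958871364594), (0.09958866238594055, 0.04631255194544792), 88.70115661621094) 0.08943263809919344
top 0.086 288 ((0.5801088809967041, 0.23947186768054962), (0.09387878328561783, 0.042438991367816925), 87.94709777832031) 0.0902615261474441
side 0.06 299 ((0.5756697058677673, 0.23372143507003784), (0.10899712145328522, 0.04841990768909454), 82.77889251708984) 0.08465343084123966
side 0.08 189 ((0.5776501893997192, 0.23347049951553345), (0.10899712145328522, 0.04442718252539635), 82.77889251708984) 0.08673077045398614
side 0.086 116 ((0.5754311680793762, 0.23066474497318268), (0.09449749439954758, 0.04067356884479523), 81.50196838378906) 0.08800661847007868
```

>>> {"method": "apply_moves", "body": {"moves": [[0.13,-0.006,0.0005,0.01,0],[0.13,0,0,0.015,0],[0.13,0,0,0.015,0],[0.13,0,0,0.005,0],[0.13,0,0,0,0]]}}

```text
t: 14.97
eef_pos: [0.5701, 0.1233, 0.1078]
ee_rot: [3.139, -0.002, -1.647]
force: [-0.8, 0.2, -0.7]
width: 0.0496
```

```bash
python3 -c "
from h import *; go(.5706,.1243,.067,-1.645)
g=snap('side','s11'); crop(g,230,70,400,230,4.2,'c_s11')
f=snap('top','t11'); crop(f,200,120,340,240,5,'c_t11')"
```

```text
t 14.97 pos [0.5701 0.1233 0.1078] rot [ 3.139e+00 -2.000e-03 -1.647e+00] w 0.0496 F [-0.8  0.2 -0.7] q [ 0.55  0.32 -0.35 -0.   -0.91 -0.62]
tool delta [-0.001  -0.0005  0.0408] rows 1.0 turn -0.002
```

View pics/c_s11.png

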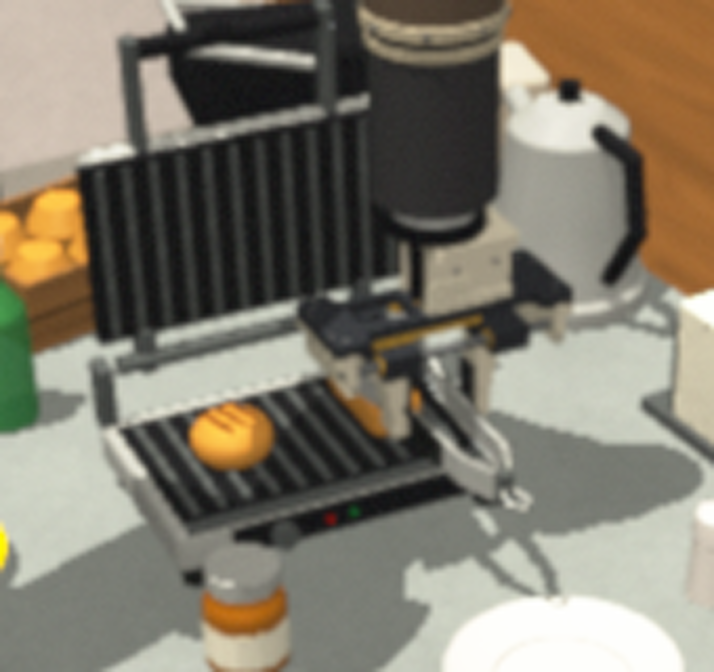

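View pics/c_t11.png

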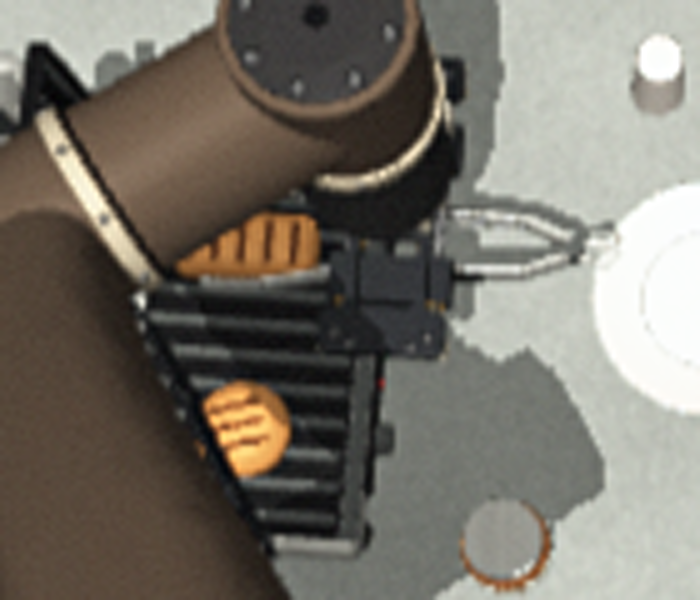

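The left arm now runs alongside the near side of the roll. The forearm clears the lid handle. Going lower.

>>> {"method": "apply_moves", "body": {"moves": [[0.13,0,0,0.01,0],[0.13,0,0,0.01,0],[0.13,0,0,0,0]]}}

```text
t: 15.32
eef_pos: [0.57, 0.1239, 0.0877]
ee_rot: [3.139, -0.001, -1.646]
force: [-0.3, 0.1, -2.2]
width: 0.0494
```

>>> {"method": "apply_moves", "body": {"moves": [[0.13,0,0,0.01,0],[0.13,0,0,0.01,0],[0.13,0,0,0,0],[0.13,0,0,0,0]]}}

```text
t: 15.65
eef_pos: [0.5706, 0.1241, 0.0688]
ee_rot: [3.14, -0.001, -1.646]
force: [-0.9, 0.7, -1.3]
width: 0.0494
```

```bash
python3 -c "
from h import *; go(.5706,.1243,.067,-1.645)
g=snap('side','s12'); crop(g,230,70,400,230,4.2,'c_s12')
f=snap('top','t12'); crop(f,200,120,340,240,5,'c_t12')"
```

```text
t 15.65 pos [0.5706 0.1241 0.0688] rot [ 3.140e+00 -1.000e-03 -1.646e+00] w 0.0494 F [-0.9  0.7 -1.3] q [ 0.55  0.36 -0.39 -0.   -0.83 -0.62]
tool delta [-0.0002  0.0001  0.0018] rows 0.0 turn -0.0008
```

View pics/c_s12.png

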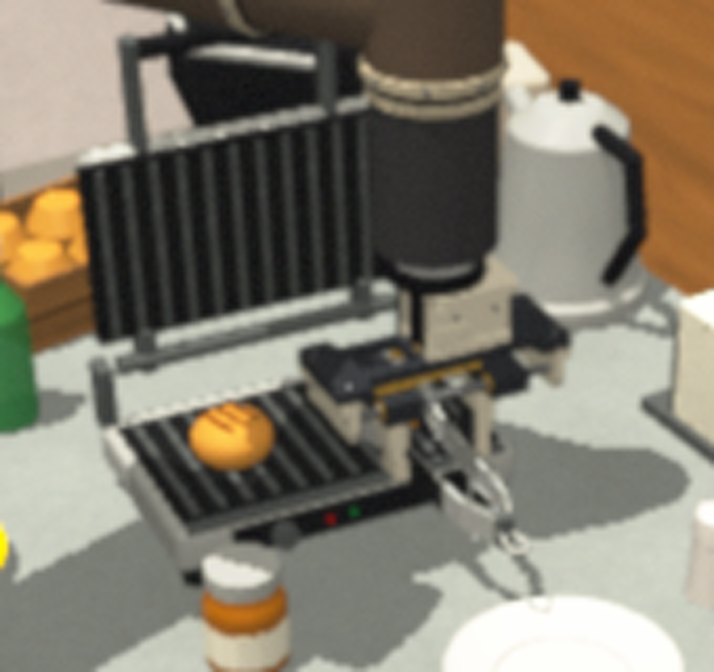

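View pics/c_t12.png

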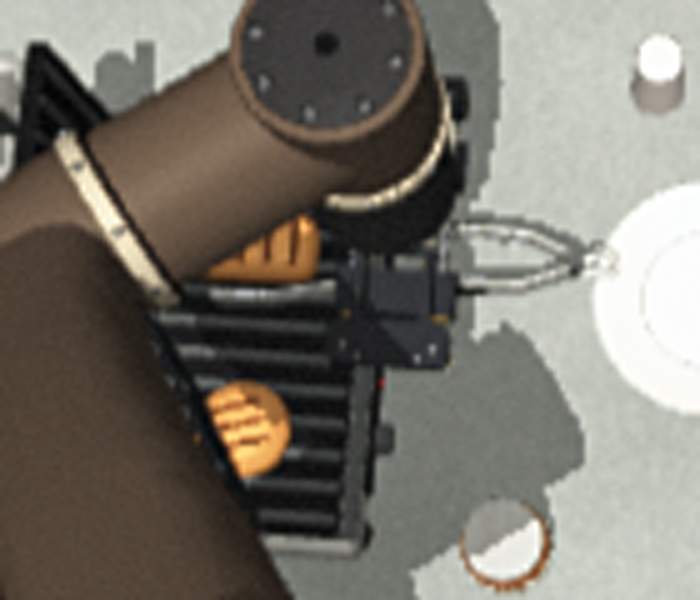

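The roll sits between the tong arms with clear gaps. Closing.

>>> {"method": "apply_moves", "body": {"moves": [[0.05,0,0,0,0],[0,0,0,0,0],[-0.05,0,0,0,0],[-0.1,0,0,0,0],[-0.15,0,0,0,0],[-0.2,0,0,0,0],[-0.3,0,0,0,0],[-0.5,0,0,0,0],[-1,0,0,0,0],[-1,0,0,0,0]], "newtons": 30}}

```text
t: 16.58
eef_pos: [0.5715, 0.1246, 0.0699]
ee_rot: [-3.141, 0.0, -1.646]
force: [0.1, 0.4, 0.3]
width: 0.0427
```

```bash
python3 -c "
from h import *; go(.5706,.1243,.067,-1.645)
f=snap('top','t13'); crop(f,200,120,340,240,5,'c_t13')"
```

```text
t 16.58 pos [0.5715 0.1246 0.0699] rot [-3.141  0.    -1.646] w 0.0427 F [0.1 0.4 0.3] q [ 0.55  0.36 -0.39  0.   -0.83 -0.62]
tool delta [0.0003 0.0008 0.0029] rows 0.1 turn -0.0008
```

View pics/c_t13.png

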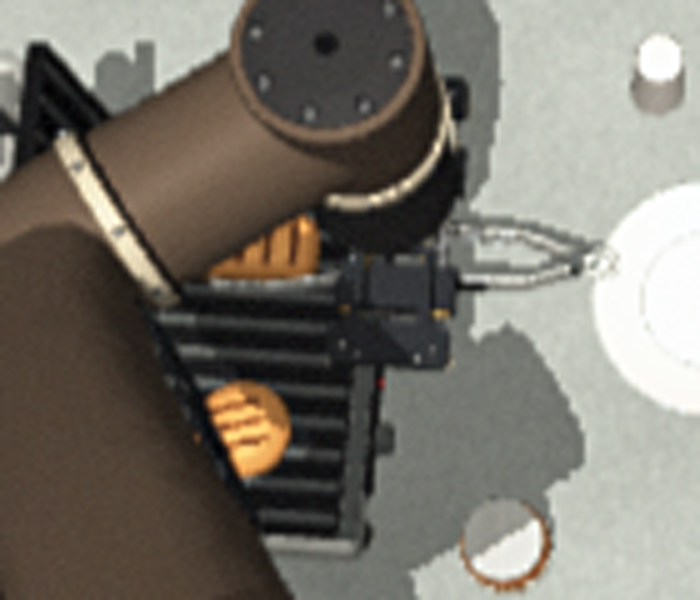

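>>> {"method": "apply_moves", "body": {"moves": [[-1,0,0,0,0],[-1,0,0,0,0],[-1,0,0,0,0],[-1,0,0,0,0]]}}

```text
t: 16.97
eef_pos: [0.5714, 0.1245, 0.0698]
ee_rot: [-3.141, 0.0, -1.646]
force: [0.4, 0.7, 1.1]
width: 0.0425
```

>>> {"method": "apply_moves", "body": {"moves": [[-1,0,0,0,0],[-1,0,0,-0.003,0],[-1,0,0,-0.005,0],[-1,0,0,-0.008,0],[-1,0,0,-0.012,0],[-1,0,0,-0.012,0],[-1,0,0,-0.01,0],[-1,0,0,0,0]], "newtons": 36}}

```text
t: 17.63
eef_pos: [0.5723, 0.1248, 0.1224]
ee_rot: [-3.138, 0.002, -1.645]
force: [0.5, 0.1, -1.6]
width: 0.0428
```

```bash
python3 -c "
from h import *; go(.5706,.1243,.15,-1.645)
g=snap('side','s14'); crop(g,230,70,400,230,4.2,'c_s14')
f=snap('top','t14'); crop(f,200,120,340,240,5,'c_t14')"
```

```text
t 17.63 pos [0.5723 0.1248 0.1224] rot [-3.138e+00  2.000e-03 -1.645e+00] w 0.0428 F [ 0.5  0.1 -1.6] q [ 0.55  0.3  -0.33  0.   -0.94 -0.62]
tool delta [ 0.0006  0.0017 -0.0276] rows 0.7 turn -0.0003
```

View pics/c_s14.png

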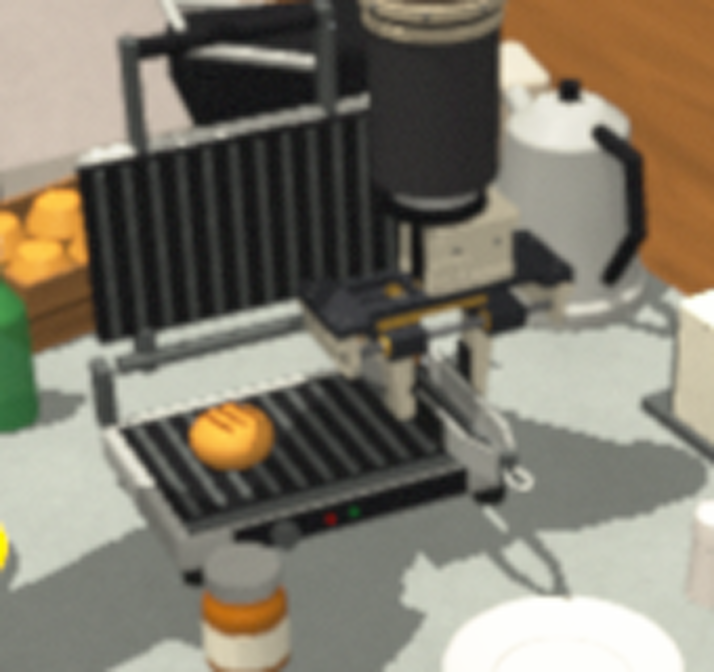

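View pics/c_t14.png

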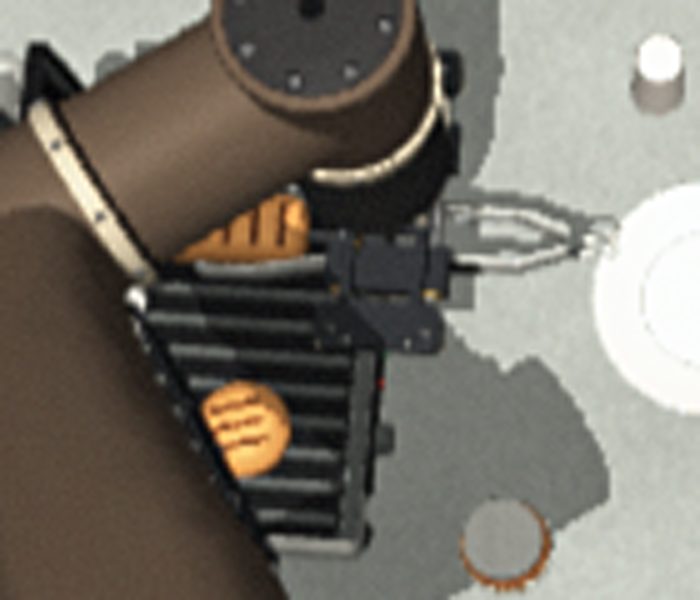

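The roll lifted with the tongs, and the bun is undisturbed. Lifting a bit more and carrying it to the plate.

>>> {"method": "apply_moves", "body": {"moves": [[-1,0,0,-0.01,0],[-1,0,0,-0.012,0],[-1,0.008,0,-0.01,0],[-1,0.016,0,0,0],[-1,0.024,0,0,0],[-1,0.028,0,0,0],[-1,0.028,0,0,0],[-1,0.028,0,0,0],[-1,0.028,0,0,0],[-1,0.028,0,0,0],[-1,0.028,0,0,0],[-1,0.028,0,0,0]]}}

```text
t: 18.73
eef_pos: [0.5517, -0.1213, 0.1516]
ee_rot: [3.141, 0.0, -1.646]
force: [0.4, 0.2, -1.9]
width: 0.0423
```

>>> {"method": "apply_moves", "body": {"moves": [[-1,0.026,0,0,0],[-1,0.022,0,0,0],[-1,0.016,0,0,0],[-1,0.01,0,0,0],[-1,0.004,0,0,0],[-1,0,0,0,0],[-1,0,0,0,0]]}}

```text
t: 19.32
eef_pos: [0.5469, -0.1965, 0.1517]
ee_rot: [3.141, 0.0, -1.646]
force: [0.1, 0.2, -2.0]
width: 0.0427
```

```bash
python3 -c "
from h import *; go(.549,-.195,.115,-1.645)
g=snap('side','s15'); crop(g,270,120,450,280,4.2,'c_s15')
f=snap('top','t15'); crop(f,270,110,450,240,4.2,'c_t15')"
```

```text
t 19.32 pos [ 0.5469 -0.1965  0.1517] rot [ 3.141  0.    -1.646] w 0.0427 F [ 0.1  0.2 -2. ] q [-0.01  0.27 -0.3  -0.   -1.   -0.07]
tool delta [-0.0017 -0.002   0.0367] rows 0.9 turn -0.0011
```

View pics/c_s15.png

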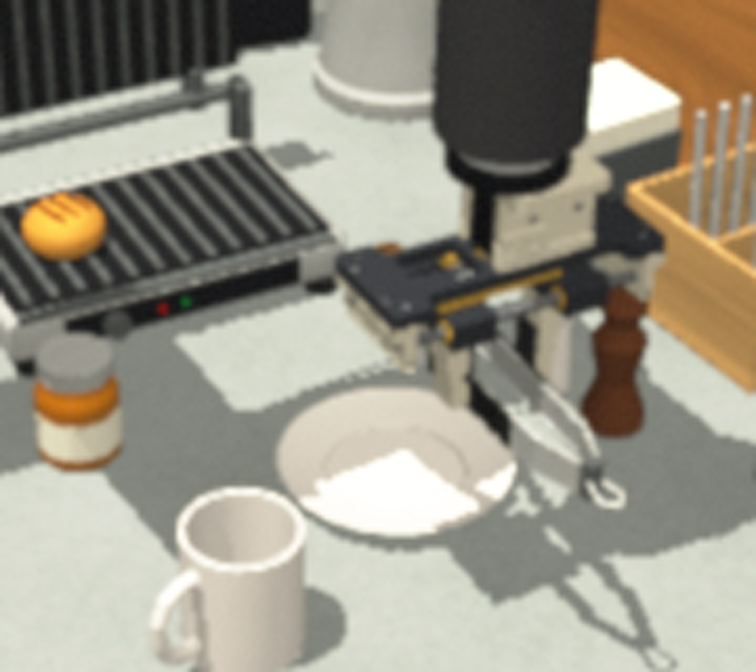

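View pics/c_t15.png

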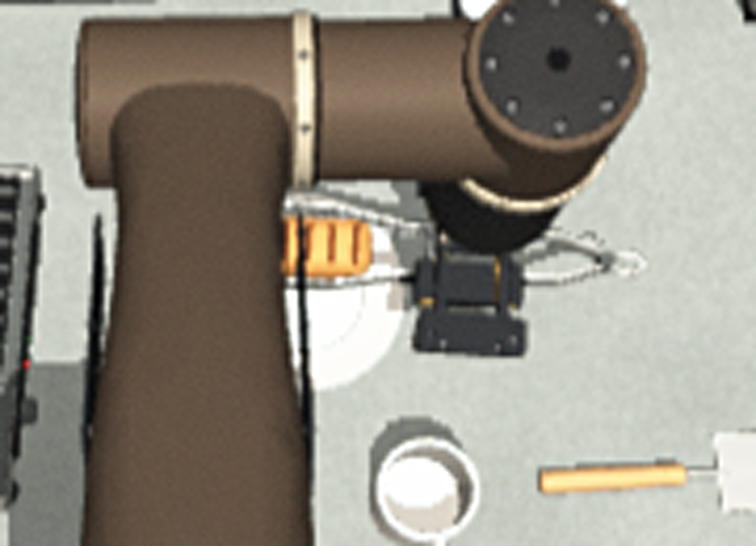

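```bash
python3 - <<'E'
from h import *
np.set_printoptions(precision=4,suppress=True)
f=load("t15"); W=cloud(f)
hsv=cv2.cvtColor(f["color"],cv2.COLOR_RGB2HSV); v,u=np.mgrid[0:400,0:640]
m=(hsv[...,1]>110)&(hsv[...,0]<25)&(u>338)&(u<362)&(v>158)&(v<178)&(W[...,2]>.1)&(W[...,2]<.25)
P=W[m]; print(len(P),"z",np.percentile(P[:,2],[10,50,90]),"y front",np.percentile(P[:,1],[2,50]),"x",np.percentile(P[:,0],[2,50,98]))
print(cv2.minAreaRect(P[:,:2].astype(np.float32)))
print(cv2.fitLine(P[:,:2].astype(np.float32),cv2.DIST_HUBER,0,.01,.01).ravel())
A=np.c_[P[:,:2]-P[:,:2].mean(0),np.ones(len(P))]; print("top plane slope",np.linalg.lstsq(A,P[:,2],rcond=None)[0])
E
```

```text
229 z [0.1642 0.1698 0.1743] y front [-0.1251 -0.0989] x [0.5331 0.5526 0.5739]
((0.5530075430870056, -0.0975484549999237), (0.06181608885526657, 0.04243195801973343), 87.72402954101562)
[ 0.0665  0.9978  0.5525 -0.0983]
top plane slope [ 0.137  -0.0241  0.1694]
```

The roll is held level. Its centre is about (0.555, -0.077) against the plate at (0.556, -0.082), with the underside at about 0.134. Lowering to about 0.10.

>>> {"method": "apply_moves", "body": {"moves": [[-1,0,0,0.006,0],[-1,0,0,0.01,0],[-1,0,0,0.01,0],[-1,0,0,0.006,0],[-1,0,0,0,0],[-1,0,0,0,0],[-1,0,0,0,0],[-1,0,0,0,0],[-1,0,0,0,0],[-1,0,0,0,0]]}}

```text
t: 20.25
eef_pos: [0.5473, -0.1968, 0.1202]
ee_rot: [-3.141, 0.0, -1.646]
force: [0.0, -0.1, -1.8]
width: 0.0421
```

```bash
python3 - <<'E'
from h import *
np.set_printoptions(precision=4,suppress=True)
go(.549,-.195,.115,-1.645)
g=snap('side','s16'); crop(g,230,70,450,290,2.7,'c_s16')
f=snap('top','t16'); W=cloud(f)
hsv=cv2.cvtColor(f["color"],cv2.COLOR_RGB2HSV); v,u=np.mgrid[0:400,0:640]
m=(hsv[...,1]>110)&(hsv[...,0]<25)&(u>330)&(u<365)&(v>155)&(v<182)&(W[...,2]>.09)&(W[...,2]<.25)
P=W[m]; print(len(P),"z",np.percentile(P[:,2],[10,50,90]),"y front",np.percentile(P[:,1],[2]),"x",np.percentile(P[:,0],[2,50,98]))
V=cloud(g)
m=(u>256)&(u<315)&(v>112)&(v<148)&(V[...,2]>.1)&(V[...,2]<.3)&(V[...,1]<.42)&(V[...,1]>.28)
P=V[m]; c=P.mean(0); n=np.linalg.svd(P-c,full_matrices=False)[2][2]; print("lid",len(P),c,n)
from station import outline_of
for l in("plate","bun"):
    r=outline_of(l,g); print(l,[(round(d["score"],2),np.round(d["extent"]).tolist()) for d in r])
E
```

```text
t 20.25 pos [ 0.5473 -0.1968  0.1202] rot [-3.141  0.    -1.646] w 0.0421 F [ 0.  -0.1 -1.8] q [-0.01  0.3  -0.34  0.   -0.93 -0.07]
tool delta [-0.0019 -0.0016  0.0052] rows 0.1 turn -0.0009
229 z [0.133  0.1388 0.1432] y front [-0.1271] x [0.5332 0.5531 0.5738]
lid 1854 [0.5057 0.3368 0.1755] [ 0.0879  0.9959 -0.0219]
plate [(0.87, [186.0, 188.0, 232.0, 216.0]), (0.82, [284.0, 309.0, 329.0, 348.0]), (0.67, [336.0, 208.0, 388.0, 244.0]), (0.47, [384.0, 209.0, 417.0, 249.0])]
bun [(0.71, [278.0, 166.0, 297.0, 182.0])]
```

View pics/c_s16.png

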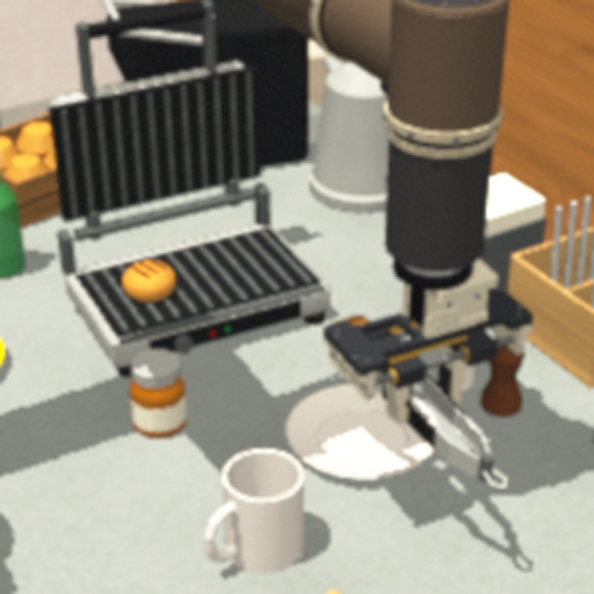

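Lid upright, bun and plate in place, and the roll is steady with its underside at about 0.10 m over the plate. Handing in.

```bash
python3 -c "
from station import job
print(job.job_done())"
```

```text
the job is handed in; nothing more can be done
None
```

I opened the press by its handle bar, pinched the bar-shaped roll in the tongs, lifted it off the grill and handed the job in with it held over the dinner plate. It took about 20 s of the 64 s. The hand-in gives no verdict, so the results below are my own last checks:

- **Lid:** upright, its face within about 0.03 rad of vertical.
- **Roll:** centre about (0.555, -0.077), and the plate's about (0.556, -0.082). Its top is at about 0.139 m, so its underside is about 0.10 m up. The arm's load of about 1.8 N (earlier 2.0 N) matches tongs plus roll.
- **Bun, plate and others:** the bun and plate look unmoved in the final side view. I did not measure how far they or the other things may have shifted.
- **Contact with the bread:** the gripper stayed clear of the roll and bun in every picture I took.

**One disagreement:** the fingers stopped at about 42.5 mm over the tong arms, where the description says about 39 mm. My explanation is that I held the tongs some 10 mm ahead of their origin. The pinch stayed steady through the carry.

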